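# Swap light modules from the gravity lane into the keyed carrier

### The job

First take the spent light module (white neck, red tab) out of the blue carrier and set it in the red returns tray. Then move every new module (silver neck, orange tab) from the sloped lane into the carrier, one to a bay, pushed fully home with its tab in the keyway, and when all are home throw the red refill lever beside the lane fully over, away from the robot. Leave the bottles, the screwdriver and the objective where they stand.

Things in the scene. Friction and masses are not known exactly. Their poses are not given: they have to be found in the camera images.
- M1_c (a point): New light module 1 (may be absent; 3 or 4 of the 8 are there), 110 g: slippery black body 30x30x46 mm, foot bevelled to 25x25 over 6 mm; on it a centred silver neck 18x18x34 to grip (80 tall in all). Orange tab, 10 wide, 7 out from one side of the body, 30 to 40 above the underside; an orange dash on the neck's top marks that side. Point: its centre, 40 above the underside; z to the neck, x to the tab.
- M2_c (a point): New light module 2 (may be absent; 3 or 4 of the 8 are there), 110 g: slippery black body 30x30x46 mm, foot bevelled to 25x25 over 6 mm; on it a centred silver neck 18x18x34 to grip (80 tall in all). Orange tab, 10 wide, 7 out from one side of the body, 30 to 40 above the underside; an orange dash on the neck's top marks that side. Point: its centre, 40 above the underside; z to the neck, x to the tab.
- M3_c (a point): New light module 3 (may be absent; 3 or 4 of the 8 are there), 110 g: slippery black body 30x30x46 mm, foot bevelled to 25x25 over 6 mm; on it a centred silver neck 18x18x34 to grip (80 tall in all). Orange tab, 10 wide, 7 out from one side of the body, 30 to 40 above the underside; an orange dash on the neck's top marks that side. Point: its centre, 40 above the underside; z to the neck, x to the tab.
- M4_c (a point): New light module 4 (may be absent; 3 or 4 of the 8 are there), 110 g: slippery black body 30x30x46 mm, foot bevelled to 25x25 over 6 mm; on it a centred silver neck 18x18x34 to grip (80 tall in all). Orange tab, 10 wide, 7 out from one side of the body, 30 to 40 above the underside; an orange dash on the neck's top marks that side. Point: its centre, 40 above the underside; z to the neck, x to the tab.
- M5_c (a point): New light module 5 (may be absent; 3 or 4 of the 8 are there), 110 g: slippery black body 30x30x46 mm, foot bevelled to 25x25 over 6 mm; on it a centred silver neck 18x18x34 to grip (80 tall in all). Orange tab, 10 wide, 7 out from one side of the body, 30 to 40 above the underside; an orange dash on the neck's top marks that side. Point: its centre, 40 above the underside; z to the neck, x to the tab.
- M6_c (a point): New light module 6 (may be absent; 3 or 4 of the 8 are there), 110 g: slippery black body 30x30x46 mm, foot bevelled to 25x25 over 6 mm; on it a centred silver neck 18x18x34 to grip (80 tall in all). Orange tab, 10 wide, 7 out from one side of the body, 30 to 40 above the underside; an orange dash on the neck's top marks that side. Point: its centre, 40 above the underside; z to the neck, x to the tab.
- M7_c (a point): New light module 7 (may be absent; 3 or 4 of the 8 are there), 110 g: slippery black body 30x30x46 mm, foot bevelled to 25x25 over 6 mm; on it a centred silver neck 18x18x34 to grip (80 tall in all). Orange tab, 10 wide, 7 out from one side of the body, 30 to 40 above the underside; an orange dash on the neck's top marks that side. Point: its centre, 40 above the underside; z to the neck, x to the tab.
- M8_c (a point): New light module 8 (may be absent; 3 or 4 of the 8 are there), 110 g: slippery black body 30x30x46 mm, foot bevelled to 25x25 over 6 mm; on it a centred silver neck 18x18x34 to grip (80 tall in all). Orange tab, 10 wide, 7 out from one side of the body, 30 to 40 above the underside; an orange dash on the neck's top marks that side. Point: its centre, 40 above the underside; z to the neck, x to the tab.
- K1_c (a point): Spent light module, in bay 1 of the carrier at the start (may be absent; exactly one of K1, K3 and K5 is there). Same shape and same point and axes as the new modules, but with a red tab and a white neck.
- K3_c (a point): Spent light module, in bay 3 of the carrier at the start (may be absent; exactly one of K1, K3 and K5 is there). Same shape and same point and axes as the new modules, but with a red tab and a white neck.
- K5_c (a point): Spent light module, in bay 5 of the carrier at the start (may be absent; exactly one of K1, K3 and K5 is there). Same shape and same point and axes as the new modules, but with a red tab and a white neck.
- carrier: Loose blue block, about 2.2 kg, 44 (x) by 236 (y) by 48 mm high, with 5 open-topped bays in a row along y, 46 apart, each 32x32 and 40 deep, walls 6. The -x wall (white marks) has at each bay a keyway 15 wide, 14 deep from the top: a module goes home only with its tab in it, to the carrier's -x. Origin: centre of the underside, z up. It may shift on the table.
- bay1 (a point): Bay 1 of the carrier (bay 1 at its -y end, bay 5 at +y): the place of a module's centre point when the module is fully home, i.e. on the bay's axis, 40 mm above the bay's floor, level with its rim, 48 mm above the table. Axes as the carrier's.
- bay2 (a point): Bay 2 of the carrier (bay 1 at its -y end, bay 5 at +y): the place of a module's centre point when the module is fully home, i.e. on the bay's axis, 40 mm above the bay's floor, level with its rim, 48 mm above the table. Axes as the carrier's.
- bay3 (a point): Bay 3 of the carrier (bay 1 at its -y end, bay 5 at +y): the place of a module's centre point when the module is fully home, i.e. on the bay's axis, 40 mm above the bay's floor, level with its rim, 48 mm above the table. Axes as the carrier's.
- bay4 (a point): Bay 4 of the carrier (bay 1 at its -y end, bay 5 at +y): the place of a module's centre point when the module is fully home, i.e. on the bay's axis, 40 mm above the bay's floor, level with its rim, 48 mm above the table. Axes as the carrier's.
- bay5 (a point): Bay 5 of the carrier (bay 1 at its -y end, bay 5 at +y): the place of a module's centre point when the module is fully home, i.e. on the bay's axis, 40 mm above the bay's floor, level with its rim, 48 mm above the table. Axes as the carrier's.
- lane_front (a point): Fixed lane: point on its floor at the yellow front stop, between the side walls, 55 mm above the table; x level along the lane, z up. It rises 14 deg to +x. Modules stand square on it in single file, neck up, tab over the left or right wall, 32 mm between walls, and slide down to the stop as the front one goes. Walls 26, stop 44 high, square to the floor.
- returns_in (a point): Centre of the inner floor of the fixed red returns tray, 5 mm above the table. The open tray is 110 x 110 mm outside, walls 5 mm thick and 30 mm high from the table; x, y along its sides, z up.
- refill (a joint): Refill lever, on the lane's -y side, rad: 0 leaning to the lane's -x (robot side), 1.0 fully over to +x; the 80 mm rod is upright at 0.5. It swings about the lane's y, stays where left, and needs about 1 N at the knob.
- refill_tip (a point): Centre of the refill lever's red ball knob, 26 mm diameter, at the end of its 80 mm rod. Its pivot lies 50 mm along x and -105 mm along y from lane_front, 48 mm above the table. The lever's block reaches 51 mm above the table, 61 mm at the pivot.
- bottle_a: Bystander: clear bottle with blue cap, 66 mm diameter, 110 mm tall; origin under its centre.
- driver: Bystander: red screwdriver lying on the table, 170 mm long along its x; origin at its middle.
- objective: Bystander (may be absent): dark microscope objective standing on the table, 30 mm diameter, 45 mm tall; origin under its centre.
There are look-alikes about, which are no part of the job. What is shaped like the carrier but brown is not meant. What is shaped like the part that bears K5_c but green is not meant.

How it is judged:
By the outcome, as a careful person would: the job done as asked, in the order asked, and still so for the second after the job is handed in, with the robot touching nothing.
Of M1, M2 only 1 to 1 are there at a start; the rules pass over those that are not, and their reading is None.
Of M3, M4 only 1 to 1 are there at a start; the rules pass over those that are not, and their reading is None.
Of M5, M6 only 1 to 1 are there at a start; the rules pass over those that are not, and their reading is None.
Of K1, K3, K5 only 1 to 1 are there at a start; the rules pass over those that are not, and their reading is None.
Of M7, M8, objective only 1 to 1 are there at a start; the rules pass over those that are not, and their reading is None.
At some moment in a run one of carrier may be knocked a few centimetres aside while the robot is not near it.
It also fails if it takes over 192 s, if anything falls off the work surface, if the arm or the gripper's body presses on something with over 40 N, if the wrist force passes 120 N, or if a joint passes its speed limit or range.

### The arm

A 6-joint arm with a two-finger parallel gripper is mounted at the origin on the work surface. World frame = base frame: x ahead of the robot, y to its left, z up, the work surface at z = 0. Lengths are in m, angles in rad, forces in N, time in s.
With the tool pointing down it reaches from about 0.25 to 0.725 m from the base axis. Payload 4 kg.
Tool frame: the origin (TCP) lies at the very end of the fingers, on their centre line; the grasp point (between the pads) lies 19 mm behind it; z points along the fingers, y is the line along which they close (so a half turn about z gives the same grasp; the last joint's range is limited). The gripper opens to 85 mm and grips with 20 to 120 N. Pads are 22 mm wide; open, the fingers measure 114 mm over their backs; the gripper's body (76 mm by 85 mm) begins 54 mm behind the grasp point. The pads swing forward as they close: fully open they stand 13 mm farther back than shut.
Start: joints at [0, 0.241, 0.005, 1.335, 0, 1.571], TCP at [0.5, -0, 0.231] pointing down, gripper open.
Joint ranges: [-2.72, 2.72], [-1.05, 1.87], [-1.09, 1.28], [-1.99, 2.15], [-1.42, 1.44], [-3.14, 3.14]. Speed limits (rad/s): [2.79, 2.79, 3.14, 3.14, 3.14, 3.14].

### API

Orientations are given as a unit quaternion [x, y, z, w].
In Python, from workcell import bot, vision, workorder, boxes_of gives the robot as it stands.
- The arm moves only by the tool send_rows, never from a script. Its argument "motion" is text: rows parted by semicolons, each of 5 numbers parted by spaces: the closure, from -1 (fully open) to 1 (shut), so that 0 is half open, then the shift along the tool's x, y, z in cm, then the turn about the tool's z in rad. In form: claw x y z twist; .... A call has 1 to 5 rows; each row is the pose to reach, as a shift and turn from the pose commanded when the call began, along the tool's axes at that moment; what a row does not reach only later rows make up. A row lasts 1/10 s, in which the tool goes at most 50 mm and 8.59 degrees, less where a joint would pass 70% of its speed; a pose out of reach is approached as far as the arm can. A call with a gripper value outside its range is refused whole. The fingers move at their own pace and stop on an object; the grip force is fixed at half the most. Time passes only in rows, so rows that repeat a pose let the fingers close. It gives the time, the measured TCP pose, the force, the opening and the grip force at its end, in the units of the state.
- bot.get_obs(): the state, without advancing time (a new reading comes with each control period).
- vision.camera(name): name is "scene" or "side" or "wrist"; returns the picture (400x640x3 uint8, red, green, blue); there is no depth.
- vision.camera_model(name): a dict with "fov_y" (degrees; the focal length in pixels is half the picture's height over the tangent of half this angle, whatever the lens; pixels are square), "cx", "cy" (the principal point, pixels), "world_from_camera" (4x4, takes a point from camera to world coordinates); the wrist camera has in their place "hand_eye" (4x4, takes a point from camera to tool coordinates, whose origin is the TCP and whose axes are the flange's). Camera axes: x right, y down, z forward; pixel columns grow to the right and rows downward; lengths in m; the calibration is good to about 2 mm. A picture is of the moment at which its call begins: read the wrist's pose just before it. camera_model takes no time and is no camera call.
- workorder.job_done(): hands the job in; it is judged then, once.
Trained networks look in the newest picture that a camera, given by its name, has taken for a name from the list of things; names that differ only in an ending like _2 or _b are one class to them, and where a whole thing is asked for, a point or a joint stands for the part that bears it (a point fixed in the world has none). Each returns a list of dicts, best first, with "conf" (0 to 1); they miss things now and then, are a little off and sometimes report something else, mostly with a low value. They report only what shows in the picture. A call takes as long as a camera call. They do not tell look-alikes from the thing itself.
- boxes_of(camera, target): "rect" ([centre column, centre row, width, height] in pixels, round what is visible of it).
The state is a dict: "clock": time; "joint_pos": joint angles; "joint_vel": joint speeds; "tau": joint torques, N m; "eef_pos": TCP position; "tool_rot": TCP orientation; "ft_force": force on the tool from outside, world axes, zero at the start; "ft_torque": the same for the moment, N m; "grip_width": finger opening in m; "grasp_force": force on a finger pad.
Only numpy, scipy, OpenCV 4.12 (cv2) and the standard library are available. Lean on these libraries where they do the work, as an engineer would, in place of code of your own. Each camera call takes 0.05 s, during which the arm holds its last target. There are 200 camera calls.

## Working session

There is one attempt and no reset: what is moved stays moved. The work goes in short steps, Python scripts to look and compute and a tool call to move; the robot and the scene stay as the last step left them, time stands still between calls to the robot, and variables do not carry over. Pictures are saved under pics/ and viewed, at most 14 in all, crops included, and the job is handed in when it is done.

Besides the shell and the picture viewer there is one more tool, called after "Emit:" as name(argument=value, ...) on one line, values as JSON. send_rows: Moves the arm, as the interface text tells. Its arguments: {"type":"object","properties":{"motion":{"type":"string"}},"required":["motion"]}

```bash
ls; mkdir -p pics; cat > h.py <<'E'
import numpy as np,cv2
from workcell import bot,vision,workorder,boxes_of
from scipy.spatial.transform import Rotation as R
def snap(n,f):
    im=vision.camera(n); cv2.imwrite('pics/'+f,im[:,:,::-1]); return im
def cam(n,o=None):
    m=vision.camera_model(n); f=200/np.tan(np.radians(m['fov_y'])/2)
    if n=='wrist':
        o=o or bot.get_obs(); T=np.eye(4);T[:3,:3]=R.from_quat(o['tool_rot']).as_matrix();T[:3,3]=o['eef_pos']
        W=T@np.array(m['hand_eye'])
    else: W=np.array(m['world_from_camera'])
    return f,m['cx'],m['cy'],W
def ray(c,u,v,z):
    f,cx,cy,W=c; d=W[:3,:3]@np.array([(u-cx)/f,(v-cy)/f,1]); p=W[:3,3]; return p+d*(z-p[2])/d[2]
def proj(c,P):
    f,cx,cy,W=c; q=(np.array(P)-W[:3,3])@W[:3,:3]; return np.array([cx+f*q[0]/q[2],cy+f*q[1]/q[2]])
E
python3 - <<'E'
from h import *
np.set_printoptions(precision=3,suppress=True)
o=bot.get_obs();print({k:np.round(v,3) for k,v in o.items()})
for n in['scene','side','wrist']:
    snap(n,n+'0.png');c=cam(n);print(n,vision.camera_model(n))
    for t in['carrier','K3_c','M1_c','lane_front','returns_in','refill_tip','objective','driver','bottle_a']:
        try: print(t,[(np.round(b['rect'],0),round(b['conf'],2)) for b in boxes_of(n,t)][:5])
        except Exception as e: print(t,e)
E
```

```text
pics
{'clock': np.float64(0.0), 'joint_pos': array([0.   , 0.241, 0.004, 1.335, 0.   , 1.571]), 'joint_vel': array([-0.002, -0.001, -0.   , -0.001, -0.   ,  0.   ]), 'tau': array([  0.001, -37.232,  25.241,   0.017,   0.   ,   0.   ]), 'eef_pos': array([0.499, 0.   , 0.23 ]), 'tool_rot': array([ 0.707,  0.707, -0.001, -0.001]), 'ft_force': array([-0.071,  0.379,  0.635]), 'ft_torque': array([-0.036, -0.003, -0.009]), 'grasp_force': np.float64(0.0), 'grip_width': np.float64(0.085)}
scene {'fov_y': 53.5272194040752, 'cx': 313.1671954915335, 'cy': 197.13037171207225, 'world_from_camera': array([[ 0.822,  0.365, -0.438,  0.948],
       [ 0.57 , -0.528,  0.629, -0.58 ],
       [-0.002, -0.766, -0.642,  0.756],
       [ 0.   ,  0.   ,  0.   ,  1.   ]])}
carrier [(array([332., 189.,  66.,  48.]), 0.85), (array([149., 270.,  35.,  92.]), 0.74)]
K3_c []
M1_c []
lane_front [(array([279., 323., 148., 127.]), 0.95), (array([332., 187.,  64.,  48.]), 0.46)]
returns_in [(array([356., 263.,  64.,  59.]), 0.64), (array([288., 263.,  23.,  31.]), 0.37)]
refill_tip [(array([232., 300.,  24.,  29.]), 0
[... 835 characters left out ...]
.82)]
bottle_a [(array([236., 192.,  32.,  44.]), 0.78)]
wrist {'fov_y': 64.48805557607906, 'cx': 321.961984099784, 'cy': 200.86928636090468, 'hand_eye': array([[ 0.   , -0.959, -0.283,  0.072],
       [ 1.   ,  0.   ,  0.001, -0.   ],
       [-0.001, -0.283,  0.959, -0.143],
       [ 0.   ,  0.   ,  0.   ,  1.   ]])}
carrier [(array([275.,  43.,  65.,  86.]), 0.63), (array([135., 360.,  42.,  81.]), 0.56)]
K3_c []
M1_c [(array([473., 166., 127., 115.]), 0.46)]
lane_front [(array([414., 297., 234., 110.]), 0.78)]
returns_in [(array([471., 165., 131., 116.]), 0.58)]
refill_tip []
objective []
driver []
bottle_a [(array([582.,  24., 116.,  47.]), 0.72), (array([276.,  45.,  63.,  84.]), 0.62)]
```

View pics/scene0.png

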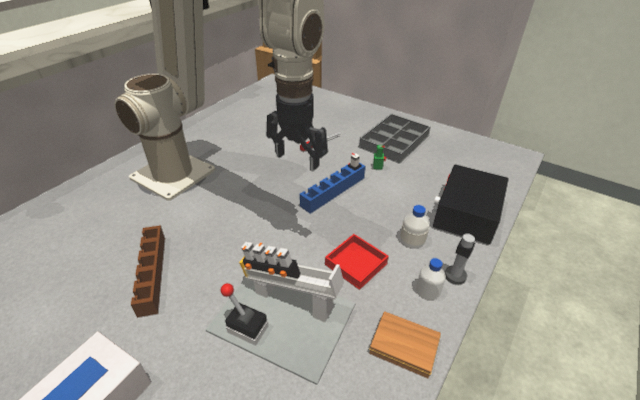

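View pics/side0.png

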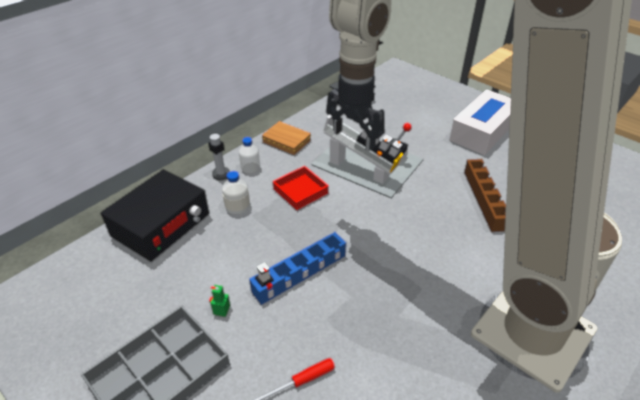

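View pics/wrist0.png

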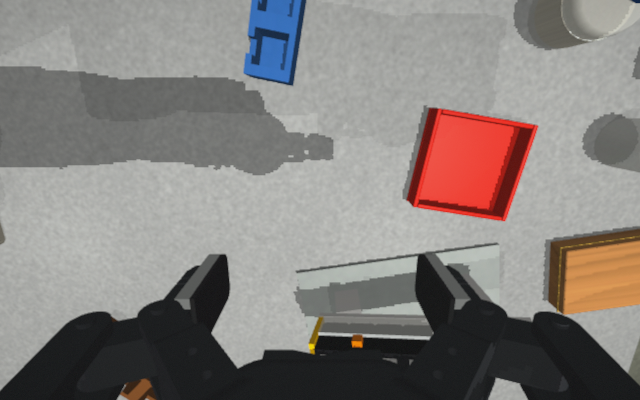

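The scene view shows the spent module in the far end of the blue carrier (355,160). Four new modules are in the lane, with necks at (247..284, 247..256), and the lever is at (227,290). The red tray is at (356,262). The wrist view shows the carrier's near end at (270,80). Next I'll compute positions.

```bash
python3 - <<'E'
from h import *
np.set_printoptions(precision=3,suppress=True)
c=cam('scene');s=cam('side');w=cam('wrist')
for n,u,v,z in[('carr low end',302,205,.02),('carr K neck top',355,156,.088),('neck1',247,245,.135),('neck4',284,253,.15),('tray',356,258,.03),('knob',227,290,.115),('obj bottle1',414,242,0),('bottle2',430,295,0),('green',379,165,0),('driverred',306,146,0.01)]:
    print(n,ray(c,u,v,z))
for n,u,v,z in[('K neck top',264,268,.088),('carr +y end mid',262,290,.048),('carr -y end',342,240,.048),('tray',300,185,.03),('knob',407,127,.115),('bot',236,208,0),('bot2',249,168,0),('green',220,312,0),('driver',315,373,.01),('stop',398,158,.09)]:
    print('s',n,ray(s,u,v,z))
for n,u,v,z in[('tray TL',428,107,.03),('TR',537,125,.03),('BR',505,220,.03),('BL',412,205,.03),('carr BL',246,74,.048),('carr BR',293,83,.048),('stop',318,335,.09)]:
    print('w',n,ray(w,u,v,z))
im=cv2.imread('pics/scene0.png')[215:335,190:350]
cv2.imwrite('pics/s1.png',cv2.resize(im,None,fx=4.9,fy=4.9,interpolation=cv2.INTER_CUBIC))
E
```

```text
carr low end [0.44  0.095 0.02 ]
carr K neck top [0.487 0.303 0.088]
neck1 [ 0.499 -0.182  0.135]
neck4 [ 0.587 -0.166  0.15 ]
tray [0.668 0.002 0.03 ]
knob [ 0.534 -0.282  0.115]
obj bottle1 [ 0.754  0.16  -0.   ]
bottle2 [0.852 0.026 0.   ]
green [0.517 0.418 0.   ]
driverred [0.262 0.363 0.01 ]
s K neck top [0.48  0.307 0.088]
s carr +y end mid [0.466 0.33  0.048]
s carr -y end [0.435 0.106 0.048]
s tray [0.658 0.018 0.03 ]
s knob [ 0.54  -0.29   0.115]
s bot [0.743 0.172 0.   ]
s bot2 [0.843 0.039 0.   ]
s green [0.519 0.408 0.   ]
s driver [0.269 0.378 0.01 ]
s stop [ 0.493 -0.187  0.09 ]
w tray TL [0.61  0.073 0.03 ]
w TR [0.727 0.054 0.03 ]
w BR [ 0.711 -0.052  0.03 ]
w BL [ 0.602 -0.034  0.03 ]
w carr BL [0.427 0.103 0.048]
w carr BR [0.472 0.095 0.048]
w stop [ 0.496 -0.161  0.09 ]
```

View pics/s1.png

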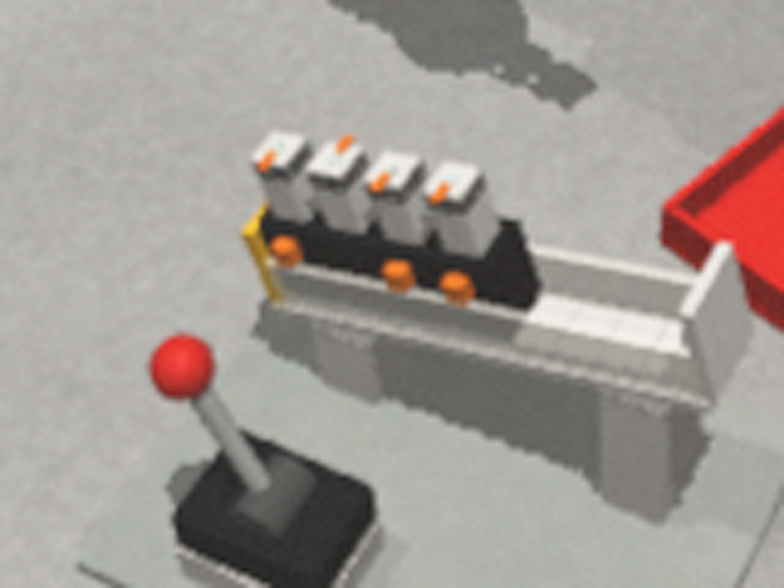

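The zoomed view shows the tabs. From the front, module 1's is at -y, module 2's is at +y (hidden), and modules 3 and 4 are at -y. The lever leans towards the robot. Now I'll move over the carrier.

Emit:
send_rows(motion="-1 5 -0.5 0 0.04; -1 10 -1 0 0.08; -1 15 -1.5 0 0.12; -1 20 -2 0 0.16; -1 20 -2 0 0.16")

```text
clock: 2.0
eef_pos: [0.4791, 0.2055, 0.2311]
tool_rot: [0.759, 0.651, 0.001, -0.001]
ft_force: [-0.1, -0.3, 0.1]
grip_width: 0.0856
grasp_force: 0.0
```

```bash
cat >> h.py <<'E'
from scipy.optimize import minimize
def hullmask(pts,k=4):
    m=np.zeros((400*k,640*k),np.uint8); h=cv2.convexHull((np.array(pts)*k).astype(np.float32)).astype(np.int32); cv2.fillConvexPoly(m,h,1)
    return cv2.resize(m.astype(np.float32),(640,400),interpolation=cv2.INTER_AREA)
def fitbox(c,obs,p0,dx,dy,z0,z1,s=(.01,.01,.04)):
    B=np.array([[a*dx/2,b*dy/2,z] for a in(-1,1) for b in(-1,1) for z in(z0,z1)])
    def cost(q):
        p=np.array(p0)+q*np.array(s); r=np.array([[np.cos(p[2]),-np.sin(p[2])],[np.sin(p[2]),np.cos(p[2])]])
        P=B.copy();P[:,:2]=B[:,:2]@r.T+p[:2]
        m=hullmask([proj(c,x) for x in P]); return 1-np.minimum(m,obs).sum()/np.maximum(m,obs).sum()
    r=minimize(cost,np.zeros(3),method='Nelder-Mead',options=dict(initial_simplex=[[0,0,0],[1,0,0],[0,1,0],[0,0,1]],maxiter=200))
    return np.array(p0)+r.x*np.array(s),r.fun
def blob(mask):
    n,l,st,_=cv2.connectedComponentsWithStats(mask.astype(np.uint8)); 
    return l==1+np.argmax(st[1:,4])
def carrier(c,im,p0):
    hsv=cv2.cvtColor(im,cv2.COLOR_RGB2HSV); m=blob((hsv[...,0]>100)&(hsv[...,0]<125)&(hsv[...,1]>130)&(hsv[...,2]>40))
    v,u=np.nonzero(m); obs=hullmask(np.c_[u,v])
    return fitbox(c,obs,p0,.044,.236,0,.048)
E
python3 - <<'E'
from h import *
np.set_printoptions(precision=4,suppress=True)
o=bot.get_obs();print(o['eef_pos'],o['tool_rot'],o['clock'])
im=snap('wrist','w1.png');c=cam('wrist',o)
p,f=carrier(c,im,(.467,.215,-.16));print(p,f)
for i in range(5):
    d=(i-2)*.046;P=p[:2]+d*np.array([-np.sin(p[2]),np.cos(p[2])]);print(i+1,P,proj(c,[*P,.048]),proj(c,[*P,.088]))
E
```

```text
[0.4791 0.2055 0.2311] [ 0.7589  0.6512  0.0007 -0.0008] 2.0
[ 0.4679  0.2149 -0.1844] 0.02019590139389038
1 [0.451  0.1244] [308.4414 252.7505] [306.8206 270.2075]
2 [0.4594 0.1697] [309.3025 213.9927] [307.7214 227.3145]
3 [0.4679 0.2149] [310.2308 172.2077] [308.7017 180.6314]
4 [0.4763 0.2601] [311.2346 127.0265] [309.7727 129.6328]
5 [0.4847 0.3053] [312.3234  78.0175] [310.9476  73.691 ]
```

View pics/w1.png

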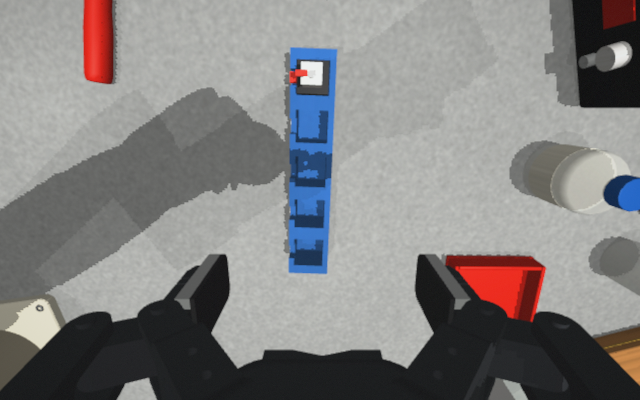

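The wrist view shows the carrier from above, with the spent module in bay 5 at (311,74) and the keyways on the left (-x). The fit agrees with this.

```bash
cat >> h.py <<'E'
def to(x,y,z,yaw=None,o=None):
    o=o or bot.get_obs(); r=R.from_quat(o['tool_rot']).as_matrix(); d=r.T@(np.array([x,y,z])-o['eef_pos'])*100
    t=np.arctan2(-r[0,0],r[1,0]); tw=0 if yaw is None else -((yaw-t+np.pi)%(2*np.pi)-np.pi)
    print('shift cm',np.round(d,2),'twist',round(tw,3),'tyaw',round(t,3),'eef',np.round(o['eef_pos'],4),'clk',o['clock']); return d
E
python3 -c "
from h import *
to(.4847,.3053,.14,-.184)"
```

```text
shift cm [10.19 -1.04  9.11] twist 0.03 tyaw -0.154 eef [0.4793 0.203  0.2311] clk 2.05
```

Emit:
send_rows(motion="-1 4 -0.5 2 0.03; -1 8 -1 5 0.03; -1 10.2 -1.04 8 0.03; -1 10.2 -1.04 10 0.03; -1 10.2 -1.04 10 0.03")

```text
clock: 2.55
eef_pos: [0.484, 0.3004, 0.1276]
tool_rot: [0.771, 0.637, -0.004, -0.0]
ft_force: [-0.3, -0.2, -0.1]
grip_width: 0.0854
grasp_force: 0.0
```

```bash
python3 - <<'E'
from h import *
o=bot.get_obs();im=snap('wrist','w2.png');c=cam('wrist',o)
# white neck top
print(proj(c,[.4847,.3053,.088]))
for t in['K5_c']: print([(np.round(b['rect'],0),b['conf'],ray(c,*b['rect'][:2],.088)) for b in boxes_of('wrist',t)])
p,f=carrier(c,im,(.468,.215,-.184));print(p,f)
hsv=cv2.cvtColor(im,cv2.COLOR_RGB2HSV);m=(hsv[...,1]<40)&(hsv[...,2]>225);m[:, :200]=0;m[:,450:]=0
b=blob(m);v,u=np.nonzero(b);print(u.min(),u.max(),v.min(),v.max(),u.mean(),v.mean(),b.sum(),ray(c,u.mean(),v.mean(),.088))
to(.4847,.3053,.057,-.184)
E
```

```text
[322.52432761 221.59015596]
[(array([345.,  50.,  60.,  75.]), 0.73, array([0.51423958, 0.39726652, 0.088     ])), (array([318., 207.,  49.,  53.]), 0.62, array([0.48345246, 0.31487127, 0.088     ])), (array([612., 292.,  54.,  87.]), 0.42, array([0.66116476, 0.2215883 , 0.088     ]))]
[ 0.4676894   0.21457369 -0.18716113] 0.18642431497573853
318 327 217 225 322.75384615384615 221.3846153846154 65 [0.4848628  0.30540512 0.088     ]
shift cm [ 0.38 -0.22  7.45] twist -0.007 tyaw -0.191 eef [0.4862 0.3012 0.1315] clk 2.65
```

View pics/w2.png

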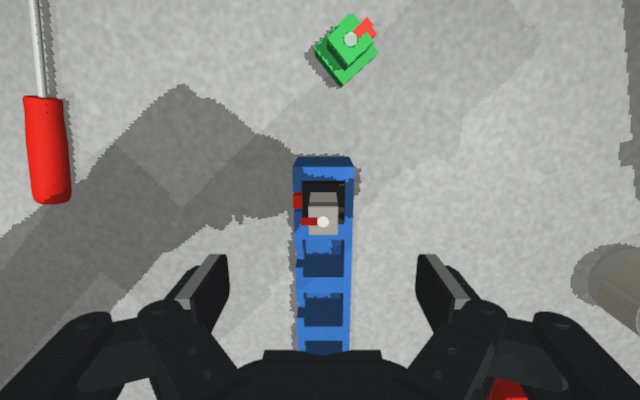

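The neck-top dot is at (322,221), which matches the prediction. The green decoy is at (347,50). Now descend and grip.

Emit:
send_rows(motion="-1 0.3 -0.15 4 0; -1 0.3 -0.15 7.4 0; -1 0.3 -0.15 7.4 0; 1 0.3 -0.15 7.4 0; 1 0.3 -0.15 7.4 0")

```text
clock: 3.15
eef_pos: [0.4872, 0.3062, 0.0603]
tool_rot: [0.771, 0.636, 0.002, 0.0]
ft_force: [-0.4, -0.2, 0.6]
grip_width: 0.0588
grasp_force: 0.0
```

Emit:
send_rows(motion="1 0 0 0 0; 1 0 0 0 0; 1 0 0 0 0; 1 0 0 0 0; 1 0 0 0 0")

```text
clock: 3.65
eef_pos: [0.4859, 0.3062, 0.0587]
tool_rot: [0.771, 0.637, 0.001, 0.0]
ft_force: [-1.0, -0.5, 6.2]
grip_width: 0.017
grasp_force: 59.2
```

```bash
python3 -c "
from h import *
print(bot.get_obs()['grip_width'])
to(.4847,.3053,.057,-.184)"
```

```text
0.016987968896844733
shift cm [-0.11 -0.11  0.17] twist -0.006 tyaw -0.19 eef [0.4859 0.3062 0.0587] clk 3.65
```

Emit:
send_rows(motion="1 0 0 -3 0; 1 0 0 -7 0; 1 0 0 -11 0; 1 0 0 -11 0; 1 0 0 -11 0")

```text
clock: 4.15
eef_pos: [0.4854, 0.3059, 0.1681]
tool_rot: [0.771, 0.637, 0.001, 0.0]
ft_force: [-0.3, -0.4, -1.0]
grip_width: 0.0169
grasp_force: 59.6
```

```bash
python3 -c "
from h import *
print(bot.get_obs()['grip_width'])
to(.6625,.01,.059,-.184)"
```

```text
0.01690275847200825
shift cm [-25.73  22.96  10.9 ] twist -0.006 tyaw -0.19 eef [0.4854 0.3059 0.1681] clk 4.15
```

Emit:
send_rows(motion="1 -3.4 3.1 0 0; 1 -6.8 6.1 0 0; 1 -10.2 9.2 0 0; 1 -13.6 12.2 0 0; 1 -17 15.2 0 0")

```text
clock: 4.65
eef_pos: [0.6013, 0.1081, 0.1644]
tool_rot: [0.771, 0.637, -0.002, -0.001]
ft_force: [-0.5, 0.1, -1.2]
grip_width: 0.0174
grasp_force: 59.6
```

Emit:
send_rows(motion="1 -3 2.7 0 0; 1 -6 5.3 0 0; 1 -8.7 7.7 0 0; 1 -8.7 7.7 3 0; 1 -8.7 7.7 6 0")

```text
clock: 5.15
eef_pos: [0.6612, 0.0082, 0.1045]
tool_rot: [0.772, 0.636, -0.001, -0.001]
ft_force: [-0.5, 0.6, -1.5]
grip_width: 0.0169
grasp_force: 59.6
```

```bash
python3 -c "
from h import *
to(.6625,.01,.059,-.184)"
```

```text
shift cm [0.21 0.1  4.55] twist -0.009 tyaw -0.193 eef [0.6612 0.0082 0.1045] clk 5.15
```

Emit:
send_rows(motion="1 0 0 2 0; 1 0 0 4 0; 1 0 0 4.4 0; 1 0 0 4.7 0; 1 0 0 4.7 0")

```text
clock: 5.65
eef_pos: [0.6612, 0.01, 0.0599]
tool_rot: [0.771, 0.637, -0.0, -0.0]
ft_force: [0.5, 0.8, -1.1]
grip_width: 0.0169
grasp_force: 59.5
```

Emit:
send_rows(motion="1 0 0 0.1 0; -1 0 0 0.1 0; -1 0 0 0.1 0; -1 0 0 0.1 0; -1 0 0 0.1 0")

```text
clock: 6.15
eef_pos: [0.6617, 0.01, 0.0599]
tool_rot: [0.771, 0.637, 0.0, 0.0]
ft_force: [0.7, 0.2, 0.5]
grip_width: 0.0744
grasp_force: 0.0
```

Emit:
send_rows(motion="-1 0 0 -3 0; -1 0 0 -7 0; -1 0 0 -11 0; -1 0 0 -15 0; -1 0 0 -18 0")

```text
clock: 6.65
eef_pos: [0.662, 0.0099, 0.2428]
tool_rot: [0.771, 0.637, 0.001, 0.001]
ft_force: [0.8, -0.1, -0.5]
grip_width: 0.0853
grasp_force: 0.0
```

```bash
python3 -c "
from h import *
snap('wrist','w3.png')
to(.55,-.12,.25,-.0)"
```

```text
shift cm [-14.92  -8.72  -0.3 ] twist -0.19 tyaw -0.19 eef [0.6639 0.01   0.2484] clk 6.7
```

View pics/w3.png

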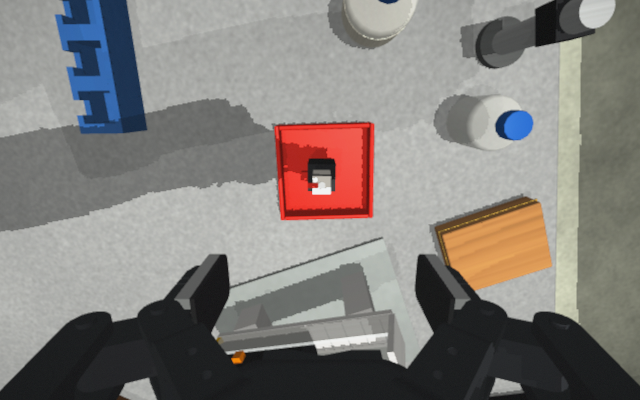

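The spent module stands in the tray at (320,178). Now to the lane, with a turn to close across it. First the wrist joint's room.

```bash
python3 -c "
from h import *
print(bot.get_obs()['joint_pos'])
to(.58,-.18,.25,-1.571)"
```

```text
[1.50376778e-02 5.73312739e-01 5.48143483e-01 1.53354579e+00
 6.60080624e-06 1.77589441e+00]
shift cm [-20.24  -4.64  -0.26] twist 1.381 tyaw -0.19 eef [0.6639 0.01   0.2484] clk 6.7
```

Emit:
send_rows(motion="-1 -3 -2.5 0 -0.14; -1 -6 -5 0 -0.28; -1 -9 -7.5 0 -0.42; -1 -12 -9 0 -0.56; -1 -15 -9.5 0 -0.7")

```text
clock: 7.2
eef_pos: [0.5379, -0.12, 0.2398]
tool_rot: [0.503, 0.864, -0.0, -0.0]
ft_force: [0.2, -0.0, 0.7]
grip_width: 0.0857
grasp_force: 0.0
```

Emit:
send_rows(motion="-1 0 0 0 -0.14; -1 0 0 0 -0.28; -1 0 0 0 -0.42; -1 0 0 0 -0.56; -1 0 0 0 -0.7")

```text
clock: 7.7
eef_pos: [0.5397, -0.1195, 0.2393]
tool_rot: [0.177, 0.984, 0.0, 0.0]
ft_force: [-0.8, 0.3, -0.5]
grip_width: 0.0851
grasp_force: 0.0
```

```bash
python3 -c "
from h import *
print(bot.get_obs()['joint_pos'][5])
to(.53,-.18,.25,1.571)"
```

```text
0.13731243613920666
shift cm [-1.2  -6.01 -1.07] twist -0.355 tyaw 1.216 eef [ 0.5397 -0.1195  0.2393] clk 7.7
```

Emit:
send_rows(motion="-1 0 -2 0 -0.14; -1 -0.5 -4 -0.5 -0.28; -1 -1.2 -6 -1 -0.355; -1 -1.2 -6 -1 -0.355; -1 -1.2 -6 -1 -0.355")

```text
clock: 8.2
eef_pos: [0.5297, -0.1799, 0.2492]
tool_rot: [0.004, 1.0, 0.0, 0.0]
ft_force: [-0.6, 0.5, 0.7]
grip_width: 0.085
grasp_force: 0.0
```

```bash
python3 - <<'E'
from h import *
np.set_printoptions(precision=4,suppress=True)
o=bot.get_obs();im=snap('wrist','w4.png');c=cam('wrist',o);to(.53,-.18,.25,1.571)
hsv=cv2.cvtColor(im,cv2.COLOR_RGB2HSV)
def comps(m,mn=8):
    n,l,st,ce=cv2.connectedComponentsWithStats(m.astype(np.uint8))
    return [(ce[i].round(1),st[i,4]) for i in range(1,n) if st[i,4]>=mn]
H,S,V=[hsv[...,i].astype(int) for i in range(3)]
print('orange',comps((H>5)&(H<18)&(S>170)&(V>150)))
print('yellow',comps((H>22)&(H<32)&(S>170)&(V>120)))
E
```

```text
shift cm [-0.03 -0.06 -0.09] twist -0.007 tyaw 1.564 eef [ 0.5297 -0.1794  0.2491] clk 8.25
orange [(array([302.2, 165.9]), np.int32(117)), (array([343.4, 192.9]), np.int32(65)), (array([332.7, 196.2]), np.int32(58)), (array([312.9, 233. ]), np.int32(120)), (array([315.1, 258.2]), np.int32(12)), (array([323.9, 270.8]), np.int32(35))]
yellow [(array([326.3, 143.5]), np.int32(82)), (array([304.4, 147. ]), np.int32(83))]
```

View pics/w4.png

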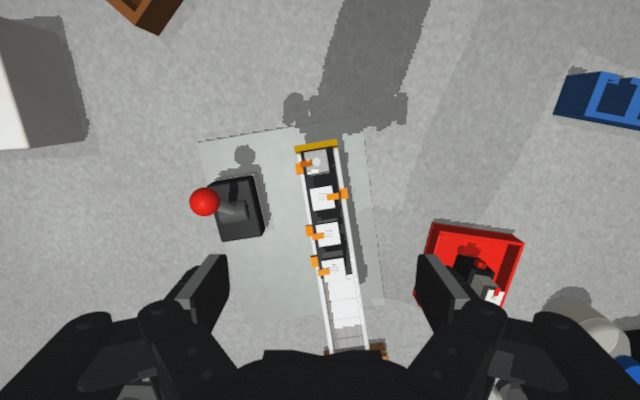

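The front stop is at (317,145) and the necks run from (316,161) to (333,272). The tab sides are left, right, left, left, as expected. The knob is at (204,202). Next I'll fit the lane pose.

```bash
cat >> h.py <<'E'
from scipy.optimize import least_squares
A=np.radians(14)
def laneP(q,s,l,h):  # q: x,y,yaw ; along slope, lateral, normal (m)
    a=s*np.cos(A)-h*np.sin(A); z=.055+s*np.sin(A)+h*np.cos(A)
    return np.array([q[0]+a*np.cos(q[2])-l*np.sin(q[2]),q[1]+a*np.sin(q[2])+l*np.cos(q[2]),z])
def knob(q):
    a=.05-.08*np.sin(.5);l=-.105
    return np.array([q[0]+a*np.cos(q[2])-l*np.sin(q[2]),q[1]+a*np.sin(q[2])+l*np.cos(q[2]),.048+.08*np.cos(.5)])
E
python3 - <<'E'
from h import *
np.set_printoptions(precision=4,suppress=True)
im=cv2.imread('pics/w4.png')[:,:,::-1].copy();c=cam('wrist')
hsv=cv2.cvtColor(im,cv2.COLOR_RGB2HSV).astype(int);H,S,V=hsv[...,0],hsv[...,1],hsv[...,2]
red=blob(((H<5)|(H>175))&(S>150)&(np.arange(640)[None]<300)&(np.arange(400)[:,None]>150));v,u=np.nonzero(red);k=(u.mean(),v.mean());print('knob',k)
m=(S<30)&(V>200);n,l,st,ce=cv2.connectedComponentsWithStats(m.astype(np.uint8))
for i in range(1,n):
    if st[i,4]>60 and 290<ce[i][0]<370: print(ce[i].round(1),st[i])
obs=[(laneP,(.045,.0185,.038),(343.4,192.9)),(laneP,(0,0,.044),(317,146)),(laneP,(.015,0,.08),(316,161)),(laneP,(.045,0,.08),(321.5,198)),(laneP,(.075,0,.08),(327,235)),(laneP,(.105,0,.08),(333,270))]
def res(q): return np.r_[np.concatenate([proj(c,f(q,*a))-np.array(p) for f,a,p in obs]),proj(c,knob(q))-k]
r=least_squares(res,[.5,-.18,-.1],x_scale=[.01,.01,.05]);print(r.x,r.fun)
q=r.x
ov=im.copy()
for i in range(4):
    P=[proj(c,laneP(q,.015+.03*i+a*.009,b*.009,.08)) for a,b in((-1,-1),(-1,1),(1,1),(1,-1))]
    cv2.polylines(ov,[(np.array(P)*16).astype(np.int32)],True,(0,255,0),1,cv2.LINE_AA,4)
    t=1 if i==1 else -1
    P=[proj(c,laneP(q,.015+.03*i+a*.005,t*b,.04)) for a,b in((-1,.015),(-1,.022),(1,.022),(1,.015))]
    cv2.polylines(ov,[(np.array(P)*16).astype(np.int32)],True,(255,0,255),1,cv2.LINE_AA,4)
cv2.imwrite('pics/ov.png',cv2.resize(ov[120:300,260:400],None,fx=3.3,fy=3.3,interpolation=cv2.INTER_NEAREST)[:,:,::-1])
np.save('lane.npy',q)
for i in range(2): print('neck',i,laneP(q,.015+.03*i,0,.063))
E
```

```text
knob (np.float64(204.2731411229135), np.float64(201.43854324734446))
[338.2 168.3] [334 149   9  39 130]
[305.2 198.4] [300 174  12  50 188]
[321.  197.9] [310 186  25  25 419]
[344.9 289.8] [ 322  200   46  149 2251]
[328.5 233.7] [316 222  24  25 411]
[324.6 312.6] [317 276  16  77 314]
[ 0.5044 -0.1837  0.1834] [-0.3865  0.0145 -2.443   2.724  -1.0684  0.8263  0.2143  0.2014  1.4371
 -0.7447  2.1008 -0.008  -0.1805 -3.0818]
neck 0 [ 0.5038 -0.1838  0.1198]
neck 1 [ 0.5324 -0.1785  0.127 ]
```

View pics/ov.png

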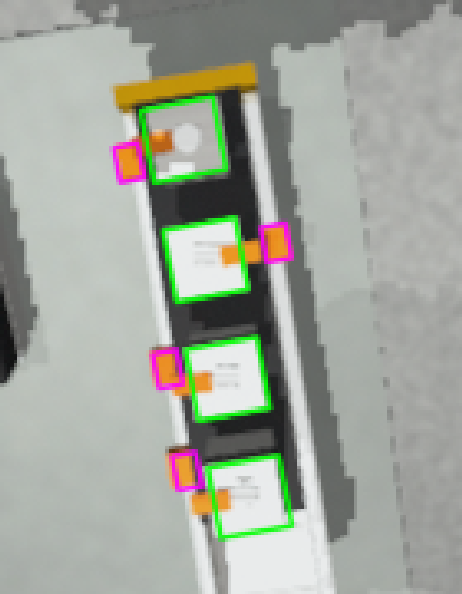

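The overlay boxes sit on the necks and tabs, so the lane fit is good. Go to the front module.

```bash
python3 -c "
from h import *
to(.5025,-.1839,.109,1.745)"
```

```text
shift cm [ 2.71 -0.48 14.01] twist -0.181 tyaw 1.564 eef [ 0.5297 -0.1794  0.2491] clk 8.25
```

Emit:
send_rows(motion="-1 2 -0.3 3 -0.1; -1 2.7 -0.45 7 -0.18; -1 2.7 -0.45 10 -0.18; -1 2.7 -0.45 10 -0.18; -1 2.7 -0.45 10 -0.18")

```text
clock: 8.75
eef_pos: [0.5029, -0.1833, 0.1495]
tool_rot: [-0.087, 0.996, 0.0, -0.0]
ft_force: [0.3, 0.0, 0.2]
grip_width: 0.0857
grasp_force: 0.0
```

```bash
python3 -c "
from h import *
to(.5025,-.1839,.109,1.745)"
```

```text
shift cm [ 0.04 -0.05  4.05] twist 0.001 tyaw 1.746 eef [ 0.5029 -0.1833  0.1495] clk 8.75
```

Emit:
send_rows(motion="-1 0 0 2.5 0; -1 0 0 4 0; -1 0 0 4 0; 1 0 0 4 0; 1 0 0 4 0")

```text
clock: 9.25
eef_pos: [0.5044, -0.1845, 0.1114]
tool_rot: [-0.087, 0.996, -0.001, 0.002]
ft_force: [0.6, -0.6, -0.7]
grip_width: 0.0593
grasp_force: 0.0
```

Emit:
send_rows(motion="1 0 0 0 0; 1 0 0 0 0; 1 0 0 0 0; 1 0 0 0 0; 1 0 0 0 0")

```text
clock: 9.75
eef_pos: [0.5033, -0.1843, 0.1101]
tool_rot: [-0.087, 0.996, -0.0, 0.001]
ft_force: [-0.8, 1.8, 5.7]
grip_width: 0.0172
grasp_force: 59.1
```

Emit:
send_rows(motion="1 0.37 0 -1.5 0; 1 0.75 0 -3 0; 1 1.12 0 -4.5 0; 1 1.5 0 -6 0; 1 1.9 0 -7.5 0")

```text
clock: 10.25
eef_pos: [0.4833, -0.1872, 0.1841]
tool_rot: [-0.087, 0.996, 0.0, -0.001]
ft_force: [-0.1, 0.7, -1.5]
grip_width: 0.0167
grasp_force: 58.5
```

```bash
python3 -c "
from h import *
to(.45,-.02,.15,-.184)
snap('scene','s2.png')"
```

```text
shift cm [ 0.38 17.05  3.42] twist 1.929 tyaw 1.745 eef [ 0.4833 -0.1872  0.1841] clk 10.25
```

View pics/s2.png

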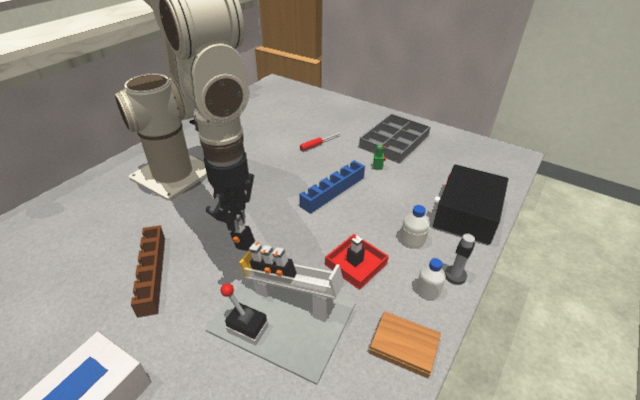

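Emit:
send_rows(motion="1 0 3.4 0 0.14; 1 0.1 6.8 0 0.28; 1 0.2 10.2 0 0.42; 1 0.3 13.6 0 0.56; 1 0.4 17 0 0.7")

```text
clock: 10.8
eef_pos: [0.4499, -0.0194, 0.1834]
tool_rot: [0.263, 0.965, -0.0, -0.001]
ft_force: [0.5, 0.4, -1.7]
grip_width: 0.0168
grasp_force: 58.7
```

Emit:
send_rows(motion="1 0 0 2 0.14; 1 0 0 4 0.28; 1 0 0 6 0.42; 1 0 0 8 0.56; 1 0 0 10 0.7")

```text
clock: 11.3
eef_pos: [0.4502, -0.0205, 0.0828]
tool_rot: [0.578, 0.816, -0.0, -0.0]
ft_force: [0.9, -0.5, -1.1]
grip_width: 0.0167
grasp_force: 58.8
```

Emit:
send_rows(motion="1 0 0 0 0.14; 1 0 0 0 0.28; 1 0 0 0 0.42; 1 0 0 0 0.53; 1 0 0 0 0.53")

```text
clock: 11.8
eef_pos: [0.4502, -0.0206, 0.0835]
tool_rot: [0.769, 0.639, -0.0, -0.0]
ft_force: [0.6, -0.5, -1.0]
grip_width: 0.0167
grasp_force: 58.8
```

```bash
python3 -c "
from h import *
to(.45,-.02,.056,-.184)"
```

```text
shift cm [ 0.06 -0.02  2.75] twist -0.001 tyaw -0.185 eef [ 0.4502 -0.0206  0.0835] clk 11.8
```

Emit:
send_rows(motion="1 0 0 1.5 0; 1 0 0 2.5 0; 1 0 0 2.7 0; 1 0 0 2.7 0; 1 0 0 2.7 0")

```text
clock: 12.3
eef_pos: [0.4509, -0.0207, 0.0575]
tool_rot: [0.769, 0.639, 0.0, 0.0]
ft_force: [-0.5, 0.9, -0.7]
grip_width: 0.017
grasp_force: 58.9
```

Emit:
send_rows(motion="-1 0 0 0 0; -1 0 0 0 0; -1 0 0 0 0; -1 0 0 0 0; -1 0 0 -0.5 0")

```text
clock: 12.8
eef_pos: [0.4502, -0.0207, 0.0621]
tool_rot: [0.769, 0.639, -0.0, -0.0]
ft_force: [-0.2, 0.7, -0.1]
grip_width: 0.0849
grasp_force: 0.0
```

Emit:
send_rows(motion="-1 -0.3 0 0 -0.14; -1 -0.6 0 0 -0.28; -1 -0.9 0 0 -0.42; -1 -1.2 0 0 -0.56; -1 -1.2 0 0 -0.7")

```text
clock: 13.3
eef_pos: [0.4486, -0.0328, 0.0627]
tool_rot: [0.501, 0.865, 0.0, 0.0]
ft_force: [0.5, 0.1, -0.2]
grip_width: 0.0853
grasp_force: 0.0
```

Emit:
send_rows(motion="-1 0 0 0 -0.14; -1 0 0 0 -0.28; -1 0 0 0 -0.42; -1 0 0 0 -0.56; -1 0 0 0 -0.7")

```text
clock: 13.8
eef_pos: [0.4487, -0.0325, 0.0627]
tool_rot: [0.174, 0.985, -0.0, 0.0]
ft_force: [-0.3, 0.3, 0.7]
grip_width: 0.0855
grasp_force: 0.0
```

```bash
python3 -c "
from h import *
to(.45,-.03,.049,1.387)
snap('wrist','w5.png')"
```

```text
shift cm [-0.04  0.28  1.37] twist -0.166 tyaw 1.221 eef [ 0.4487 -0.0325  0.0627] clk 13.8
```

View pics/w5.png

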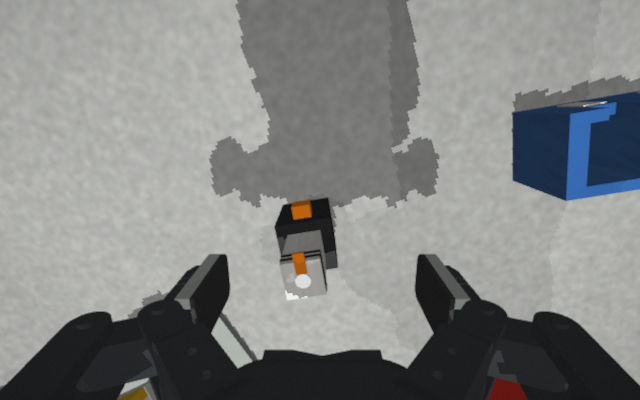

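The module stands upright between the pads with its neck at (303,280) and its tab towards the robot.

```bash
python3 -c "
from h import *
c=cam('wrist');p=ray(c,303,279,.08);print(p)
to(p[0],p[1],.050,1.387)"
```

```text
[ 0.44654335 -0.04058053  0.08      ]
shift cm [-0.07 -0.83  1.27] twist -0.163 tyaw 1.224 eef [ 0.4487 -0.0325  0.0627] clk 13.85
```

Emit:
send_rows(motion="-1 0 -0.4 0.5 -0.1; -1 0 -0.8 1.2 -0.16; -1 0 -0.8 1.2 -0.16; 1 0 -0.8 1.2 -0.16; 1 0 -0.8 1.2 -0.16")

```text
clock: 14.35
eef_pos: [0.4461, -0.0399, 0.0507]
tool_rot: [0.098, 0.995, 0.0, 0.0]
ft_force: [0.5, -0.4, 0.1]
grip_width: 0.0587
grasp_force: 0.0
```

Emit:
send_rows(motion="1 0 0 0 0; 1 0 0 0 0; 1 0 0 0 0; 1 0 0 0 0; 1 0 0 0 0")

```text
clock: 14.85
eef_pos: [0.446, -0.0399, 0.0506]
tool_rot: [0.098, 0.995, 0.0, 0.0]
ft_force: [-1.3, -1.0, 2.9]
grip_width: 0.0174
grasp_force: 58.8
```

Emit:
send_rows(motion="1 0 0 -3 0; 1 0 0 -7 0; 1 0 0 -10 0; 1 0 1 -10 0; 1 0 1 -10 0")

```text
clock: 15.35
eef_pos: [0.448, -0.0294, 0.1504]
tool_rot: [0.097, 0.995, 0.0, 0.001]
ft_force: [-0.7, 0.4, -0.3]
grip_width: 0.0169
grasp_force: 58.9
```

```bash
cat >> h.py <<'E'
def bays(p):
    return [p[:2]+(i-2)*.046*np.array([-np.sin(p[2]),np.cos(p[2])]) for i in range(5)]
E
python3 - <<'E'
from h import *
np.set_printoptions(precision=4,suppress=True)
im=snap('scene','s3.png');c=cam('scene');p,f=carrier(c,im,(.468,.215,-.184));print(p,f)
b=bays(p);print(b);to(*b[0],.12,p[2]+np.pi/2)
E
```

```text
[ 0.468  0.215 -0.184] 1.0
[array([0.4512, 0.1246]), array([0.4596, 0.1698]), array([0.468, 0.215]), array([0.4764, 0.2602]), array([0.4848, 0.3054])]
shift cm [ 2.56 15.22  2.93] twist -0.011 tyaw 1.376 eef [ 0.4469 -0.0298  0.1493] clk 15.4
```

```bash
cat >> h.py <<'E'
def carrier(c,im,p0,full=False):
    hsv=cv2.cvtColor(im,cv2.COLOR_RGB2HSV); m=(hsv[...,0]>100)&(hsv[...,0]<125)&(hsv[...,1]>130)&(hsv[...,2]>40)
    u0,v0=proj(c,[p0[0],p0[1],.04]); n,l,st,ce=cv2.connectedComponentsWithStats(m.astype(np.uint8))
    g=[i for i in range(1,n) if st[i,4]>40 and np.hypot(*(ce[i]-[u0,v0]))<70]
    v,u=np.nonzero(np.isin(l,g)); obs=hullmask(np.c_[u,v])
    return fitbox(c,obs,p0,.044,.236,0,.048)
E
python3 - <<'E'
from h import *
np.set_printoptions(precision=4,suppress=True)
c=cam('scene')
for f in['s2.png','s3.png']: print(carrier(c,cv2.imread('pics/'+f)[:,:,::-1].copy(),(.468,.215,-.184)))
c=cam('side');im=snap('side','sd1.png');print(carrier(c,im,(.468,.215,-.184)))
E
```

```text
(array([ 0.4461,  0.2531, -0.1463]), np.float64(0.4551318287849426))
(array([ 0.4448,  0.2545, -0.1391]), np.float64(0.43377524614334106))
(array([ 0.4677,  0.2137, -0.1597]), np.float64(0.08661109209060669))
```

Emit:
send_rows(motion="1 0.5 4 0 0; 1 1.1 8 0 0; 1 1.8 12 0 -0.01; 1 2.5 15.2 1 -0.01; 1 2.5 15.2 2.9 -0.01")

```text
clock: 15.95
eef_pos: [0.4528, 0.1273, 0.1204]
tool_rot: [0.09, 0.996, 0.001, 0.0]
ft_force: [-0.4, -0.3, -1.4]
grip_width: 0.0171
grasp_force: 59.1
```

Emit:
send_rows(motion="1 0 0 0.5 0; 1 0 0 0.5 0; 1 0 0 0.5 0; 1 0 0 0.5 0; 1 0 0 0.5 0")

```text
clock: 16.45
eef_pos: [0.4533, 0.1233, 0.117]
tool_rot: [0.093, 0.996, 0.0, 0.001]
ft_force: [0.4, 1.0, -1.0]
grip_width: 0.0169
grasp_force: 59.1
```

```bash
python3 - <<'E'
from h import *
np.set_printoptions(precision=4,suppress=True)
o=bot.get_obs();im=snap('wrist','w6.png');c=cam('wrist',o);p,f=carrier(c,im,(.468,.215,-.184));print(p,f)
to(.4514,.1244,.10,-.184+np.pi/2,o)
E
```

```text
[ 0.4672  0.2154 -0.1862] 0.02534729242324829
shift cm [0.21 0.07 1.7 ] twist -0.003 tyaw 1.384 eef [0.4533 0.1233 0.117 ] clk 16.45
```

View pics/w6.png

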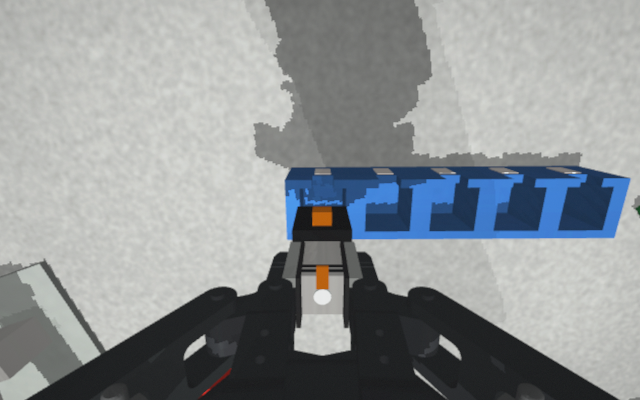

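The module is held over bay 1 (322,220), with its tab at (322,216) lined up with the keyway mark at (322,172).

```bash
cat >> h.py <<'E'
def inhand(u,v,o=None,h=.0293):
    o=o or bot.get_obs(); c=cam('wrist',o); p=ray(c,u,v,o['eef_pos'][2]+h); r=R.from_quat(o['tool_rot']).as_matrix()
    print('in hand cm',np.round(r.T@(p-o['eef_pos'])*100,2)); return p
E
python3 - <<'E'
from h import *
p=np.array([.4672,.2154,-.1862]);b=bays(p)[0];print(b)
n=inhand(322,297);o=bot.get_obs();e=o['eef_pos'];
to(e[0]+b[0]-n[0],e[1]+b[1]-n[1],.1,-.186+np.pi/2,o); to(*b,.1)
im=cv2.imread('pics/w6.png');m=(im.min(2)>225);m[:280]=0;m[310:]=0;m[:,:300]=0;m[:,345:]=0;v,u=np.nonzero(m);print(u.mean(),v.mean(),m.sum())
E
```

```text
[0.45016841 0.12499024]
in hand cm [-0.2   0.02 -2.93]
shift cm [0.53 0.08 1.7 ] twist -0.001 tyaw 1.384 eef [0.4532 0.1234 0.117 ] clk 16.5
shift cm [0.33 0.1  1.7 ] twist 0 tyaw 1.384 eef [0.4532 0.1234 0.117 ] clk 16.5
321.87931034482756 296.81609195402297 174
```

Emit:
send_rows(motion="1 0.48 0.08 0 0; 1 0.48 0.08 1 0; 1 0.48 0.08 2 0; 1 0.48 0.08 2.5 0; 1 0.48 0.08 2.5 0")

```text
clock: 17.0
eef_pos: [0.4484, 0.1253, 0.0904]
tool_rot: [0.093, 0.996, -0.0, 0.0]
ft_force: [2.9, -0.7, -1.3]
grip_width: 0.0171
grasp_force: 59.2
```

Emit:
send_rows(motion="1 0 0 0.4 0; 1 0 0 0.8 0; 1 0 0 1.2 0; 1 0 0 1.2 0; 1 0 0 1.2 0")

```text
clock: 17.5
eef_pos: [0.4484, 0.1254, 0.0793]
tool_rot: [0.093, 0.996, -0.0, 0.0]
ft_force: [2.9, -0.3, -1.5]
grip_width: 0.0168
grasp_force: 59.2
```

It's in the bay with little force. Continue home.

Emit:
send_rows(motion="1 0 0 0.7 0; 1 0 0 1.4 0; 1 0 0 1.9 0; 1 0 0 2.2 0; 1 0 0 2.3 0")

```text
clock: 18.0
eef_pos: [0.4488, 0.1253, 0.0585]
tool_rot: [0.093, 0.996, 0.0, 0.001]
ft_force: [-4.7, -3.0, 26.4]
grip_width: 0.0173
grasp_force: 62.7
```

Emit:
send_rows(motion="1 0 0 0 0; 1 0 0 0 0; 1 0 0 0 0; 1 0 0 0 0; 1 0 0 0 0")

```text
clock: 18.5
eef_pos: [0.4487, 0.1253, 0.0585]
tool_rot: [0.093, 0.996, 0.0, 0.001]
ft_force: [-3.4, -3.2, 17.0]
grip_width: 0.0169
grasp_force: 62.0
```

Home: z matches and it is pressing on the floor. Release and return to the lane.

Emit:
send_rows(motion="0.3 0 0 0 0; 0.3 0 0 0 0; 0.3 0 0 -3 0; 0.3 0 0 -7 0; 0.3 0 0 -12 0")

```text
clock: 19.0
eef_pos: [0.4455, 0.125, 0.1751]
tool_rot: [0.093, 0.996, -0.001, -0.003]
ft_force: [1.1, 1.0, -0.2]
grip_width: 0.0298
grasp_force: 0.0
```

```bash
python3 - <<'E'
from h import *
to(.5035,-.184,.18,1.745)
E
```

```text
shift cm [-11.4  -29.3   -0.49] twist -0.36 tyaw 1.385 eef [0.4455 0.125  0.1751] clk 19.0
```

Emit:
send_rows(motion="-1 -1.8 -4.6 -0.5 -0.07; -1 -3.6 -9.2 -0.5 -0.14; -1 -5.4 -13.8 -0.5 -0.21; -1 -7.2 -18.4 -0.5 -0.28; -1 -9 -23 -0.5 -0.36")

```text
clock: 19.5
eef_pos: [0.4933, -0.1186, 0.1805]
tool_rot: [-0.089, 0.996, 0.001, -0.001]
ft_force: [1.0, 0.8, 0.5]
grip_width: 0.0855
grasp_force: 0.0
```

```bash
python3 - <<'E'
from h import *
to(.5035,-.184,.15,1.745)
E
```

```text
shift cm [ 0.15 -6.62  3.04] twist 0.004 tyaw 1.749 eef [ 0.4933 -0.1186  0.1805] clk 19.5
```

Emit:
send_rows(motion="-1 0.1 -4 0 0; -1 0.1 -6.2 1 0; -1 0.1 -6.2 3 0; -1 0.1 -6.2 3 0; -1 0.1 -6.2 3 0")

```text
clock: 20.0
eef_pos: [0.5028, -0.1778, 0.1504]
tool_rot: [-0.087, 0.996, 0.001, -0.001]
ft_force: [0.3, 0.3, -0.0]
grip_width: 0.0856
grasp_force: 0.0
```

```bash
cat >> h.py <<'E'
def lanecheck(name):
    q=np.load('lane.npy');o=bot.get_obs();im=snap('wrist',name);c=cam('wrist',o)
    h=cv2.cvtColor(im,cv2.COLOR_RGB2HSV).astype(int)
    n,l,st,ce=cv2.connectedComponentsWithStats(((h[...,0]>5)&(h[...,0]<18)&(h[...,1]>170)&(h[...,2]>120)).astype(np.uint8))
    print('orange',[(ce[i].round(0).tolist(),int(st[i,4])) for i in range(1,n) if st[i,4]>15])
    for i in range(3): print(i,'neck',proj(c,laneP(q,.015+.03*i,0,.08)).round(0),'tab-/+',proj(c,laneP(q,.015+.03*i,-.0185,.04)).round(0),proj(c,laneP(q,.015+.03*i,.0185,.04)).round(0))
    to(.5035,-.184,.110,1.745,o)
E
python3 -c "
from h import *
lanecheck('w7.png')"
```

```text
orange [([333.0, 236.0], 241), ([285.0, 274.0], 109), ([294.0, 295.0], 140), ([296.0, 348.0], 59)]
0 neck [310. 240.] tab-/+ [284. 230.] [340. 230.]
1 neck [311. 295.] tab-/+ [285. 275.] [341. 275.]
2 neck [311. 350.] tab-/+ [285. 320.] [341. 319.]
shift cm [ 0.03 -0.63  4.04] twist 0.0 tyaw 1.745 eef [ 0.5028 -0.1778  0.1504] clk 20.0
```

Emit:
send_rows(motion="-1 0 -0.6 1 0; -1 0 -0.6 3 0; -1 0 -0.6 4 0; -1 0 -0.6 4 0; 1 0 -0.6 4 0")

```text
clock: 20.55
eef_pos: [0.505, -0.1842, 0.1115]
tool_rot: [-0.087, 0.996, 0.0, -0.0]
ft_force: [-0.2, 0.3, -0.3]
grip_width: 0.0728
grasp_force: 0.0
```

Emit:
send_rows(motion="1 0 0 0 0; 1 0 0 0 0; 1 0 0 0 0; 1 0 0 0 0; 1 0 0 0 0")

```text
clock: 21.05
eef_pos: [0.5053, -0.1845, 0.1119]
tool_rot: [-0.087, 0.996, -0.0, 0.001]
ft_force: [-0.1, -0.6, 4.1]
grip_width: 0.0167
grasp_force: 58.5
```

Emit:
send_rows(motion="1 0.37 0 -1.5 0; 1 0.75 0 -3 0; 1 1.12 0 -4.5 0; 1 1.5 0 -6 0; 1 1.9 0 -7.5 0")

```text
clock: 21.55
eef_pos: [0.4856, -0.1875, 0.1864]
tool_rot: [-0.087, 0.996, 0.0, -0.001]
ft_force: [0.4, 0.0, -1.1]
grip_width: 0.0167
grasp_force: 58.6
```

Emit:
send_rows(motion="1 0 3.4 0 -0.13; 1 0.1 6.8 0 -0.26; 1 0.2 10.2 0 -0.4; 1 0.3 13.6 0 -0.53; 1 0.4 17 0 -0.66")

```text
clock: 22.05
eef_pos: [0.452, -0.0197, 0.1861]
tool_rot: [-0.407, 0.913, 0.0, -0.0]
ft_force: [0.4, 0.4, -0.6]
grip_width: 0.0167
grasp_force: 58.8
```

Emit:
send_rows(motion="1 0 0 3 -0.13; 1 0 0 6 -0.26; 1 0 0 8 -0.39; 1 0 0 10 -0.55; 1 0 0 10 -0.55")

```text
clock: 22.55
eef_pos: [0.4499, -0.0207, 0.0837]
tool_rot: [-0.638, 0.77, 0.002, -0.002]
ft_force: [-0.1, -0.5, -1.9]
grip_width: 0.0167
grasp_force: 58.8
```

```bash
python3 - <<'E'
from h import *
to(.45,-.02,.057,2.957)
E
```

```text
shift cm [-0.07 -0.01  2.67] twist -0.002 tyaw 2.955 eef [ 0.4499 -0.0207  0.0837] clk 22.55
```

Emit:
send_rows(motion="1 0 0 1.5 0; 1 0 0 2.3 0; 1 0 0 2.5 0; 1 0 0 2.5 0; 1 0 0 2.5 0")

```text
clock: 23.05
eef_pos: [0.4533, -0.021, 0.062]
tool_rot: [-0.638, 0.77, -0.0, 0.0]
ft_force: [0.1, -0.6, -0.9]
grip_width: 0.0169
grasp_force: 58.9
```

Emit:
send_rows(motion="-1 0 0 0 0; -1 0 0 0 0; -1 0 0 0 0; -1 0 0 0 0; -1 0 0 -0.5 0")

```text
clock: 23.55
eef_pos: [0.4522, -0.0209, 0.066]
tool_rot: [-0.638, 0.77, 0.0, -0.0]
ft_force: [-0.3, 0.5, 0.0]
grip_width: 0.0849
grasp_force: 0.0
```

Emit:
send_rows(motion="-1 -0.5 0 0 0.14; -1 -1 0 0 0.28; -1 -1.5 0 0 0.42; -1 -2 0 0 0.56; -1 -2 0 0 0.7")

```text
clock: 24.05
eef_pos: [0.4568, -0.0008, 0.0667]
tool_rot: [-0.333, 0.943, -0.0, 0.0]
ft_force: [-0.4, -0.1, 0.3]
grip_width: 0.0855
grasp_force: 0.0
```

Emit:
send_rows(motion="-1 0 0 0 0.14; -1 0 0 0 0.28; -1 0 0 0 0.42; -1 0 0 0 0.56; -1 0 0 0 0.7")

```text
clock: 24.55
eef_pos: [0.4567, -0.0012, 0.0667]
tool_rot: [0.011, 1.0, 0.0, 0.0]
ft_force: [-0.4, 0.2, -0.7]
grip_width: 0.0854
grasp_force: 0.0
```

```bash
cat >> h.py <<'E'
def dash(im,lo=215):  # orange parts and bright dot of the neck near the tool
    h=cv2.cvtColor(im,cv2.COLOR_RGB2HSV).astype(int)
    for nm,m in(('orange',(h[...,0]>5)&(h[...,0]<18)&(h[...,1]>170)&(h[...,2]>100)),('white',(im.min(2)>222))):
        m=m.copy();m[:, :235]=0;m[:,415:]=0;m[:180]=0;m[345:]=0
        n,l,st,ce=cv2.connectedComponentsWithStats(m.astype(np.uint8))
        print(nm,[(ce[i].round(1).tolist(),st[i].tolist()) for i in range(1,n) if st[i,4]>25])
E
python3 -c "
from h import *
im=snap('wrist','w8.png');dash(im);to(.45,0,.051,1.387)
cv2.imwrite('pics/w8c.png',im[150:380,180:460,::-1])"
```

```text
orange [([320.4, 207.8], [311, 199, 20, 19, 310]), ([316.5, 258.7], [310, 249, 14, 21, 218])]
white [([313.7, 276.7], [307, 271, 14, 12, 125]), ([299.3, 287.6], [292, 281, 18, 12, 106])]
shift cm [0.67 0.1  1.57] twist 0.159 tyaw 1.546 eef [ 0.4566 -0.0012  0.0667] clk 24.6
```

View pics/w8c.png

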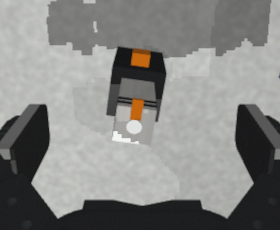

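Upright with the tab towards the robot; dot at (314,277) in the full picture.

```bash
python3 -c "
from h import *
p=ray(cam('wrist'),313.7,276.7,.08);print(p);to(p[0],p[1],.051,1.387)"
```

```text
[ 0.45847986 -0.00481166  0.08      ]
shift cm [-0.19 -0.36  1.57] twist 0.159 tyaw 1.546 eef [ 0.4566 -0.0012  0.0667] clk 24.6
```

Emit:
send_rows(motion="-1 -0.1 -0.2 0.5 0.08; -1 -0.19 -0.36 1.5 0.16; -1 -0.19 -0.36 1.55 0.16; -1 -0.19 -0.36 1.55 0.16; 1 -0.19 -0.36 1.55 0.16")

```text
clock: 25.1
eef_pos: [0.4586, -0.0048, 0.0512]
tool_rot: [0.087, 0.996, 0.0, 0.0]
ft_force: [0.7, 0.8, 1.0]
grip_width: 0.0732
grasp_force: 0.0
```

Emit:
send_rows(motion="1 0 0 0 0; 1 0 0 0 0; 1 0 0 0 0; 1 0 0 0 0; 1 0 0 0 0")

```text
clock: 25.6
eef_pos: [0.4587, -0.0049, 0.0511]
tool_rot: [0.088, 0.996, 0.0, 0.0]
ft_force: [-0.4, 0.3, 2.2]
grip_width: 0.0173
grasp_force: 58.9
```

Emit:
send_rows(motion="1 0 0 -3 0; 1 0 0 -7 0; 1 0.5 3 -10 0; 1 1.2 7 -10 0; 1 2 11 -10 0")

```text
clock: 26.1
eef_pos: [0.4588, 0.1079, 0.1521]
tool_rot: [0.089, 0.996, 0.0, 0.001]
ft_force: [0.3, -0.7, -1.9]
grip_width: 0.0169
grasp_force: 58.8
```

Emit:
send_rows(motion="1 0.6 3 0 0; 1 1.2 6.2 1 0; 1 1.2 6.2 3 0; 1 1.2 6.2 3 0; 1 1.2 6.2 3 0")

```text
clock: 26.6
eef_pos: [0.4561, 0.1696, 0.1204]
tool_rot: [0.088, 0.996, -0.001, -0.001]
ft_force: [0.5, 0.3, -1.2]
grip_width: 0.0171
grasp_force: 59.0
```

```bash
cat >> h.py <<'E'
def overbay(k,name,h):
    o=bot.get_obs();im=snap('wrist',name);c=cam('wrist',o);p,f=carrier(c,im,(.4672,.2154,-.186));print(p.round(4),round(f,3))
    m=(im.min(2)>222);m[:283]=0;m[312:]=0;m[:,300:346]=m[:,300:346];m[:,:300]=0;m[:,346:]=0
    b=blob(m);v,u=np.nonzero(b);print('dot',u.mean(),v.mean(),b.sum(),u.min(),u.max(),v.min(),v.max());n=inhand(u.mean(),v.mean(),o,h)
    t=bays(p)[k-1];e=o['eef_pos'];to(e[0]+t[0]-n[0],e[1]+t[1]-n[1],.088-h,p[2]+np.pi/2,o);to(*t,.088-h,None,o)
E
python3 -c "
from h import *
overbay(2,'w9.png',.0293)"
```

```text
[ 0.468   0.2179 -0.1833] 0.154
dot 321.9581151832461 292.5130890052356 191 314 330 286 299
in hand cm [ 0.01  0.02 -2.93]
shift cm [-0.31  0.35  6.16] twist 0.007 tyaw 1.395 eef [0.4561 0.1696 0.1204] clk 26.6
shift cm [-0.31  0.37  6.16] twist 0 tyaw 1.395 eef [0.4561 0.1696 0.1204] clk 26.6
```

```bash
cat >> h.py <<'E'
def carrier2(c,im,p0,u0):
    hsv=cv2.cvtColor(im,cv2.COLOR_RGB2HSV); m=(hsv[...,0]>100)&(hsv[...,0]<125)&(hsv[...,1]>130)&(hsv[...,2]>30)
    m[:,:u0]=0; m=blob(m); v,u=np.nonzero(m); obs=hullmask(np.c_[u,v]); obs[:,:u0]=0
    B=np.array([[a*.022,b*.118,z] for a in(-1,1) for b in(-1,1) for z in(0,.048)]); s=np.array([.01,.01,.04])
    def cost(q):
        p=np.array(p0)+q*s; r=np.array([[np.cos(p[2]),-np.sin(p[2])],[np.sin(p[2]),np.cos(p[2])]]); P=B.copy();P[:,:2]=B[:,:2]@r.T+p[:2]
        h=hullmask([proj(c,x) for x in P]); h[:,:u0]=0; return 1-np.minimum(h,obs).sum()/np.maximum(h,obs).sum()
    r=minimize(cost,np.zeros(3),method='Nelder-Mead',options=dict(initial_simplex=[[0,0,0],[1,0,0],[0,1,0],[0,0,1]],maxiter=200))
    print('carrier',(np.array(p0)+r.x*s).round(4),round(r.fun,3),'blue u',u.min(),u.max(),'v',v.min(),v.max()); return np.array(p0)+r.x*s
E
python3 -c "
from h import *
im=cv2.imread('pics/w9.png')[:,:,::-1].copy();c=cam('wrist')
p=carrier2(c,im,(.4672,.2154,-.186),360);print(bays(p)[1])
p=carrier2(c,im,(.4672,.2154,-.186),380)
im=cv2.imread('pics/w6.png')[:,:,::-1].copy()
"
```

```text
carrier [ 0.4683  0.2152 -0.1854] 0.022 blue u 360 556 v 175 245
[0.45986508 0.1700241 ]
carrier [ 0.4681  0.2152 -0.1871] 0.024 blue u 380 556 v 175 245
```

Emit:
send_rows(motion="1 -0.33 0.1 0.5 0.007; 1 -0.33 0.1 1.5 0.007; 1 -0.33 0.1 2.3 0.007; 1 -0.33 0.1 2.8 0.007; 1 -0.33 0.1 2.8 0.007")

```text
clock: 27.15
eef_pos: [0.4594, 0.17, 0.0916]
tool_rot: [0.091, 0.996, -0.001, -0.001]
ft_force: [-0.6, -0.5, -1.3]
grip_width: 0.0169
grasp_force: 59.0
```

Emit:
send_rows(motion="1 0 0 0.4 0; 1 0 0 0.8 0; 1 0 0 1.2 0; 1 0 0 1.2 0; 1 0 0 1.2 0")

```text
clock: 27.65
eef_pos: [0.4602, 0.1704, 0.0807]
tool_rot: [0.091, 0.996, -0.0, -0.0]
ft_force: [-0.2, 0.0, -2.6]
grip_width: 0.0171
grasp_force: 59.0
```

Emit:
send_rows(motion="1 0 0 0.7 0; 1 0 0 1.4 0; 1 0 0 1.9 0; 1 0 0 2.3 0; 1 0 0 2.4 0")

```text
clock: 28.15
eef_pos: [0.4606, 0.1703, 0.059]
tool_rot: [0.091, 0.996, 0.0, 0.001]
ft_force: [-8.2, -4.6, 26.3]
grip_width: 0.0171
grasp_force: 62.5
```

Emit:
send_rows(motion="1 0 0 0 0; 1 0 0 0 0; 1 0 0 0 0; 0.3 0 0 0 0; 0.3 0 0 0 0")

```text
clock: 28.65
eef_pos: [0.4609, 0.1709, 0.057]
tool_rot: [0.091, 0.996, 0.001, 0.001]
ft_force: [0.1, 0.1, 0.4]
grip_width: 0.0299
grasp_force: 0.0
```

Emit:
send_rows(motion="0.3 0 0 0 0; 0.3 0 0 -3 0; 0.3 0 0 -7 0; 0.3 0 0 -12 0; 0.3 0 0 -12 0")

```text
clock: 29.15
eef_pos: [0.4648, 0.1723, 0.1834]
tool_rot: [0.091, 0.996, 0.003, 0.006]
ft_force: [0.8, 0.9, -0.3]
grip_width: 0.03
grasp_force: 0.0
```

```bash
python3 - <<'E'
from h import *
to(.505,-.184,.18,1.745)
E
```

```text
shift cm [-10.42 -34.3    0.22] twist -0.357 tyaw 1.388 eef [0.4648 0.1723 0.1834] clk 29.15
```

Emit:
send_rows(motion="-1 -1.4 -4.6 0.2 -0.05; -1 -2.8 -9.2 0.2 -0.1; -1 -4.2 -13.8 0.2 -0.2; -1 -5.6 -18.4 0.2 -0.3; -1 -7 -23 0.2 -0.36")

```text
clock: 29.65
eef_pos: [0.4874, -0.0701, 0.1742]
tool_rot: [-0.09, 0.996, 0.0, 0.0]
ft_force: [0.7, -0.1, -0.3]
grip_width: 0.0854
grasp_force: 0.0
```

Emit:
send_rows(motion="-1 0.2 -4 0 0; -1 0.4 -8 0 0; -1 0.6 -11.3 1 0; -1 0.6 -11.3 3 0; -1 0.6 -11.3 3 0")

```text
clock: 30.15
eef_pos: [0.4993, -0.1811, 0.1414]
tool_rot: [-0.087, 0.996, 0.001, -0.003]
ft_force: [-0.5, -0.1, -0.5]
grip_width: 0.0856
grasp_force: 0.0
```

```bash
python3 -c "
from h import *
lanecheck('w10.png')"
```

```text
orange [([299.0, 251.0], 186), ([287.0, 287.0], 158), ([299.0, 312.0], 133)]
0 neck [314. 254.] tab-/+ [287. 242.] [345. 241.]
1 neck [315. 312.] tab-/+ [287. 288.] [345. 288.]
2 neck [316. 369.] tab-/+ [288. 334.] [345. 334.]
shift cm [-0.38 -0.37  3.14] twist 0.001 tyaw 1.746 eef [ 0.4993 -0.1811  0.1414] clk 30.15
```

Emit:
send_rows(motion="-1 -0.5 -0.35 1 0; -1 -0.5 -0.35 2.5 0; -1 -0.5 -0.35 3.05 0; -1 -0.5 -0.35 3.05 0; 1 -0.5 -0.35 3.05 0")

```text
clock: 30.7
eef_pos: [0.5074, -0.1829, 0.1148]
tool_rot: [-0.089, 0.996, -0.0, 0.0]
ft_force: [0.0, -0.3, -0.4]
grip_width: 0.0732
grasp_force: 0.0
```

Emit:
send_rows(motion="1 0 0 0 0; 1 0 0 0 0; 1 0 0 0 0; 1 0 0 0 0; 1 0 0 0 0")

```text
clock: 31.2
eef_pos: [0.5072, -0.1834, 0.1149]
tool_rot: [-0.088, 0.996, -0.0, 0.0]
ft_force: [-0.6, 0.6, 2.5]
grip_width: 0.0167
grasp_force: 58.7
```

Emit:
send_rows(motion="1 0.37 0 -1.5 0; 1 0.75 0 -3 0; 1 1.12 0 -4.5 0; 1 1.5 0 -6 0; 1 1.9 0 -7.5 0")

```text
clock: 31.7
eef_pos: [0.4876, -0.1866, 0.1894]
tool_rot: [-0.088, 0.996, 0.0, -0.001]
ft_force: [-0.5, -0.4, -1.4]
grip_width: 0.0167
grasp_force: 58.6
```

Emit:
send_rows(motion="1 0 3.4 0 0.14; 1 0.1 6.8 0 0.28; 1 0.2 10.2 0 0.42; 1 0.3 13.6 0 0.56; 1 0.4 17 0 0.7")

```text
clock: 32.2
eef_pos: [0.4536, -0.0189, 0.189]
tool_rot: [0.261, 0.965, -0.0, -0.0]
ft_force: [0.5, 0.0, -1.4]
grip_width: 0.0165
grasp_force: 58.7
```

Emit:
send_rows(motion="1 0 0 2 0.14; 1 0 0 4 0.28; 1 0 0 6 0.42; 1 0 0 8 0.56; 1 0 0 10 0.7")

```text
clock: 32.7
eef_pos: [0.454, -0.0199, 0.0883]
tool_rot: [0.576, 0.817, -0.0, -0.0]
ft_force: [0.5, 0.3, -1.4]
grip_width: 0.0167
grasp_force: 58.8
```

Emit:
send_rows(motion="1 0 0 0 0.14; 1 0 0 0 0.28; 1 0 0 0 0.42; 1 0 0 0 0.53; 1 0 0 0 0.53")

```text
clock: 33.2
eef_pos: [0.454, -0.02, 0.089]
tool_rot: [0.768, 0.64, -0.0, -0.0]
ft_force: [0.8, -0.7, -0.9]
grip_width: 0.0167
grasp_force: 58.8
```

```bash
python3 -c "
from h import *
to(.45,-.02,.057,-.184)"
```

```text
shift cm [-0.07 -0.39  3.2 ] twist 0.002 tyaw -0.182 eef [ 0.454 -0.02   0.089] clk 33.2
```

Emit:
send_rows(motion="1 0 0 1.5 0; 1 0 0 2.5 0; 1 0 0 2.7 0; 1 0 0 2.7 0; 1 0 0 2.7 0")

```text
clock: 33.7
eef_pos: [0.4545, -0.02, 0.0625]
tool_rot: [0.768, 0.64, 0.0, 0.0]
ft_force: [0.2, -0.5, -0.5]
grip_width: 0.0167
grasp_force: 58.9
```

Emit:
send_rows(motion="-1 0 0 0 0; -1 0 0 0 0; -1 0 0 0 0; -1 0 0 0 0; -1 0 0 -0.3 0")

```text
clock: 34.2
eef_pos: [0.454, -0.02, 0.0652]
tool_rot: [0.768, 0.64, -0.0, -0.0]
ft_force: [0.1, 0.4, -0.6]
grip_width: 0.0851
grasp_force: 0.0
```

Emit:
send_rows(motion="-1 -0.5 0 0 -0.14; -1 -1 0 0 -0.28; -1 -1.5 0 0 -0.42; -1 -2 0 0 -0.56; -1 -2 0 0 -0.7")

```text
clock: 34.7
eef_pos: [0.4507, -0.0401, 0.0655]
tool_rot: [0.5, 0.866, -0.0, 0.0]
ft_force: [0.6, -0.7, -0.5]
grip_width: 0.0854
grasp_force: 0.0
```

Emit:
send_rows(motion="-1 0 0 0 -0.14; -1 0 0 0 -0.28; -1 0 0 0 -0.42; -1 0 0 0 -0.56; -1 0 0 0 -0.7")

```text
clock: 35.2
eef_pos: [0.4508, -0.0397, 0.0656]
tool_rot: [0.173, 0.985, 0.0, 0.0]
ft_force: [-0.1, -0.4, 1.3]
grip_width: 0.0858
grasp_force: 0.0
```

```bash
python3 -c "
from h import *
im=snap('wrist','w11.png');dash(im);to(.45,-.04,.051,1.387)"
```

```text
orange [([322.3, 206.2], [313, 197, 20, 19, 306]), ([326.6, 256.7], [319, 247, 15, 22, 219])]
white []
shift cm [ 0.06 -0.06  1.45] twist -0.16 tyaw 1.227 eef [ 0.4508 -0.0397  0.0655] clk 35.25
```

```bash
python3 -c "
from h import *
im=cv2.imread('pics/w11.png')[:,:,::-1].copy()
print(im[270:282:3,318:342:3].min(2))
p=ray(cam('wrist'),329.3,274.7,.08);print(p);to(p[0],p[1],.051,1.387)"
```

```text
[[150 152 149 217 218 217 180 152]
 [150 152 218 217 217 217 217 151]
 [150 151 218 217 217 217 217 151]
 [151 151 188 217 217 217 204 150]]
[ 0.45215004 -0.0365165   0.08      ]
shift cm [-0.02  0.34  1.46] twist -0.16 tyaw 1.227 eef [ 0.4508 -0.0397  0.0655] clk 35.25
```

Emit:
send_rows(motion="-1 0 0.2 0.5 -0.08; -1 -0.02 0.34 1.4 -0.16; -1 -0.02 0.34 1.45 -0.16; -1 -0.02 0.34 1.45 -0.16; 1 -0.02 0.34 1.45 -0.16")

```text
clock: 35.75
eef_pos: [0.4523, -0.0366, 0.0512]
tool_rot: [0.097, 0.995, -0.0, 0.0]
ft_force: [0.2, 0.9, -0.6]
grip_width: 0.0734
grasp_force: 0.0
```

Emit:
send_rows(motion="1 0 0 0 0; 1 0 0 0 0; 1 0 0 0 0; 1 0 0 0 0; 1 0 0 0 0")

```text
clock: 36.25
eef_pos: [0.4524, -0.0366, 0.0511]
tool_rot: [0.096, 0.995, -0.0, 0.0]
ft_force: [-0.7, 0.1, 1.6]
grip_width: 0.0171
grasp_force: 58.8
```

Emit:
send_rows(motion="1 0 0 -3 0; 1 0 0 -7 0; 1 0.3 3 -10 0; 1 0.8 7 -10.5 0; 1 1.3 11.5 -10.5 0")

```text
clock: 36.75
eef_pos: [0.4625, 0.0795, 0.1576]
tool_rot: [0.098, 0.995, 0.0, 0.002]
ft_force: [-0.4, -0.0, -1.9]
grip_width: 0.0169
grasp_force: 58.8
```

Emit:
send_rows(motion="1 0.5 4.5 0 0; 1 1.1 9 0 0; 1 1.7 13.5 0 0; 1 1.7 13.5 2 0; 1 1.7 13.5 3 0")

```text
clock: 37.25
eef_pos: [0.4692, 0.2156, 0.124]
tool_rot: [0.095, 0.995, -0.001, -0.001]
ft_force: [-0.2, -1.0, -2.1]
grip_width: 0.0167
grasp_force: 59.0
```

```bash
cat >> h.py <<'E'
def over2(k,name,h,u0=365):
    o=bot.get_obs();im=snap('wrist',name);c=cam('wrist',o);p=carrier2(c,im,(.468,.2152,-.186),u0)
    m=(im.min(2)>205);m[:275]=0;m[312:]=0;m[:,:300]=0;m[:,346:]=0
    b=blob(m);v,u=np.nonzero(b);print('dot',u.mean(),v.mean(),b.sum(),u.min(),u.max(),v.min(),v.max());n=inhand(u.mean(),v.mean(),o,h)
    t=bays(p)[k-1];e=o['eef_pos'];print('bay',t.round(4));to(e[0]+t[0]-n[0],e[1]+t[1]-n[1],.088-h,p[2]+np.pi/2,o);to(*t,.088-h,None,o)
E
python3 -c "
from h import *
over2(3,'w12.png',.0293)"
```

```text
carrier [ 0.4675  0.2146 -0.1798] 0.023 blue u 365 487 v 167 236
dot 321.90865384615387 292.6730769230769 208 314 330 285 300
in hand cm [-0.    0.01 -2.93]
bay [0.4675 0.2146]
shift cm [ 0.14 -0.14  6.53] twist -0.01 tyaw 1.381 eef [0.4692 0.2156 0.124 ] clk 37.25
shift cm [ 0.14 -0.12  6.53] twist 0 tyaw 1.381 eef [0.4692 0.2156 0.124 ] clk 37.25
```

Emit:
send_rows(motion="1 0.07 -0.07 1 -0.005; 1 0.07 -0.07 2 -0.005; 1 0.07 -0.07 3 -0.005; 1 0.07 -0.07 3.4 -0.005; 1 0.07 -0.07 3.4 -0.005")

```text
clock: 37.8
eef_pos: [0.4686, 0.2135, 0.0908]
tool_rot: [0.094, 0.996, -0.0, -0.001]
ft_force: [-2.5, 0.3, -2.0]
grip_width: 0.0174
grasp_force: 59.0
```

Emit:
send_rows(motion="1 0 0 0.4 0; 1 0 0 0.8 0; 1 0 0 1.2 0; 1 0 0 1.2 0; 1 0 0 1.2 0")

```text
clock: 38.3
eef_pos: [0.4687, 0.2138, 0.0792]
tool_rot: [0.094, 0.996, -0.0, -0.001]
ft_force: [-5.4, 0.5, -2.2]
grip_width: 0.0168
grasp_force: 59.0
```

Emit:
send_rows(motion="1 0 0 0.7 0; 1 0 0 1.4 0; 1 0 0 1.9 0; 1 0 0 2.2 0; 1 0 0 2.3 0")

```text
clock: 38.8
eef_pos: [0.4686, 0.2141, 0.059]
tool_rot: [0.094, 0.996, 0.0, -0.001]
ft_force: [-13.7, -1.6, 22.7]
grip_width: 0.0169
grasp_force: 62.3
```

Emit:
send_rows(motion="1 0 0 0 0; 1 0 0 0 0; 1 0 0 0 0; 0.3 0 0 0 0; 0.3 0 0 0 0")

```text
clock: 39.3
eef_pos: [0.4722, 0.2145, 0.0581]
tool_rot: [0.094, 0.996, 0.001, 0.003]
ft_force: [-0.0, -0.2, 0.6]
grip_width: 0.03
grasp_force: 0.0
```

Emit:
send_rows(motion="0.3 0 0 0 0; 0.3 0 0 -3 0; 0.3 0 0 -7 0; 0.3 0 0 -12 0; 0.3 0 0 -12 0")

```text
clock: 39.8
eef_pos: [0.4748, 0.216, 0.1842]
tool_rot: [0.094, 0.996, 0.004, 0.007]
ft_force: [1.8, 0.2, -0.2]
grip_width: 0.03
grasp_force: 0.0
```

```bash
python3 - <<'E'
from h import *
to(.505,-.184,.18,1.745)
E
```

```text
shift cm [-10.44 -38.73   0.23] twist -0.362 tyaw 1.383 eef [0.4748 0.216  0.1842] clk 39.8
```

Emit:
send_rows(motion="-1 -1.2 -4.6 0.2 -0.05; -1 -2.5 -9.2 0.2 -0.1; -1 -3.7 -13.8 0.2 -0.2; -1 -5 -18.4 0.2 -0.3; -1 -6.2 -23 0.2 -0.36")

```text
clock: 40.3
eef_pos: [0.4883, -0.0256, 0.1747]
tool_rot: [-0.088, 0.996, -0.0, 0.001]
ft_force: [0.4, -0.2, -0.7]
grip_width: 0.0854
grasp_force: 0.0
```

Emit:
send_rows(motion="-1 0.2 -4 0 0; -1 0.4 -8 0 0; -1 0.6 -12 0 0; -1 0.7 -15.5 1 0; -1 0.7 -15.5 3 0")

```text
clock: 40.8
eef_pos: [0.5098, -0.1828, 0.1457]
tool_rot: [-0.083, 0.997, -0.002, 0.003]
ft_force: [0.1, 0.1, -0.4]
grip_width: 0.0854
grasp_force: 0.0
```

Emit:
send_rows(motion="-1 0 0 0.5 0; -1 0 0 0.5 0; -1 0 0 0.5 0; -1 0 0 0.5 0; -1 0 0 0.5 0")

```text
clock: 41.3
eef_pos: [0.508, -0.177, 0.1408]
tool_rot: [-0.087, 0.996, -0.0, 0.001]
ft_force: [-0.6, -0.6, 0.8]
grip_width: 0.0853
grasp_force: 0.0
```

```bash
python3 -c "
from h import *
lanecheck('w13.png')"
```

```text
orange [([293.0, 235.0], 208)]
0 neck [309. 238.] tab-/+ [283. 228.] [342. 227.]
1 neck [310. 297.] tab-/+ [283. 275.] [342. 275.]
2 neck [311. 355.] tab-/+ [284. 322.] [342. 321.]
shift cm [ 0.57 -0.61  3.08] twist -0.001 tyaw 1.744 eef [ 0.508  -0.177   0.1408] clk 41.3
```

Emit:
send_rows(motion="-1 0.35 -0.6 1 0; -1 0.35 -0.6 2.5 0; -1 0.35 -0.6 2.9 0; -1 0.35 -0.6 2.9 0; 1 0.35 -0.6 2.9 0")

```text
clock: 41.85
eef_pos: [0.505, -0.1841, 0.1109]
tool_rot: [-0.086, 0.996, -0.0, 0.0]
ft_force: [0.2, 0.2, 0.4]
grip_width: 0.0733
grasp_force: 0.0
```

Emit:
send_rows(motion="1 0 0 0 0; 1 0 0 0 0; 1 0 0 0 0; 1 0 0 0 0; 1 0 0 0 0")

```text
clock: 42.35
eef_pos: [0.5052, -0.184, 0.1113]
tool_rot: [-0.086, 0.996, -0.0, 0.0]
ft_force: [-0.7, 0.0, 1.9]
grip_width: 0.0171
grasp_force: 58.7
```

Emit:
send_rows(motion="1 0.37 0 -1.5 0; 1 0.75 0 -3 0; 1 1.12 0 -4.5 0; 1 1.5 0 -6 0; 1 1.9 0 -7.5 0")

```text
clock: 42.85
eef_pos: [0.4857, -0.187, 0.186]
tool_rot: [-0.086, 0.996, 0.0, -0.0]
ft_force: [-0.0, 0.3, -1.0]
grip_width: 0.0169
grasp_force: 58.6
```

Emit:
send_rows(motion="1 0 3.4 0 0.14; 1 0.1 6.8 0 0.28; 1 0.2 10.2 0 0.42; 1 0.3 13.6 0 0.56; 1 0.4 17 0 0.7")

```text
clock: 43.35
eef_pos: [0.4524, -0.0192, 0.1856]
tool_rot: [0.264, 0.965, -0.0, -0.0]
ft_force: [0.9, 0.0, -0.6]
grip_width: 0.0169
grasp_force: 58.7
```

Emit:
send_rows(motion="1 0 0 2 0.14; 1 0 0 4 0.28; 1 0 0 6 0.42; 1 0 0 8 0.56; 1 0 0 10 0.7")

```text
clock: 43.85
eef_pos: [0.4528, -0.0203, 0.0849]
tool_rot: [0.578, 0.816, -0.0, -0.0]
ft_force: [0.6, -0.1, -1.2]
grip_width: 0.0172
grasp_force: 58.8
```

Emit:
send_rows(motion="1 0 0 0 0.14; 1 0 0 0 0.28; 1 0 0 0 0.42; 1 0 0 0 0.53; 1 0 0 0 0.53")

```text
clock: 44.35
eef_pos: [0.4528, -0.0204, 0.0856]
tool_rot: [0.77, 0.638, -0.0, -0.0]
ft_force: [0.2, 0.1, -1.8]
grip_width: 0.0169
grasp_force: 58.9
```

```bash
python3 -c "
from h import *
to(.45,-.02,.057,-.184)"
```

```text
shift cm [-0.02 -0.29  2.86] twist -0.003 tyaw -0.187 eef [ 0.4528 -0.0204  0.0856] clk 44.35
```

Emit:
send_rows(motion="1 0 0 1.5 0; 1 0 0 2.4 0; 1 0 0 2.65 0; 1 0 0 2.65 0; 1 0 0 2.65 0")

```text
clock: 44.85
eef_pos: [0.4533, -0.0204, 0.0595]
tool_rot: [0.77, 0.638, 0.0, 0.0]
ft_force: [0.1, -0.2, 0.1]
grip_width: 0.0168
grasp_force: 58.9
```

Emit:
send_rows(motion="-1 0 0 0 0; -1 0 0 0 0; -1 0 0 0 0; -1 0 0 0 0; -1 0 0 -0.4 0")

```text
clock: 45.35
eef_pos: [0.4527, -0.0204, 0.0632]
tool_rot: [0.77, 0.638, -0.0, -0.0]
ft_force: [-1.3, 0.9, -0.2]
grip_width: 0.0848
grasp_force: 0.0
```

Emit:
send_rows(motion="-1 -0.5 0 0 -0.14; -1 -1 0 0 -0.28; -1 -1.5 0 0 -0.42; -1 -2 0 0 -0.56; -1 -2 0 0 -0.7")

```text
clock: 45.85
eef_pos: [0.4494, -0.0405, 0.0637]
tool_rot: [0.502, 0.865, -0.0, 0.0]
ft_force: [0.5, 1.1, 0.0]
grip_width: 0.0858
grasp_force: 0.0
```

Emit:
send_rows(motion="-1 0 0 0 -0.14; -1 0 0 0 -0.28; -1 0 0 0 -0.42; -1 0 0 0 -0.56; -1 0 0 0 -0.7")

```text
clock: 46.35
eef_pos: [0.4496, -0.0401, 0.0637]
tool_rot: [0.175, 0.985, 0.0, 0.0]
ft_force: [-1.2, 0.6, -0.4]
grip_width: 0.0857
grasp_force: 0.0
```

```bash
sed -i "s/im.min(2)>222))):/im.min(2)>205))):/" h.py; python3 -c "
from h import *
im=snap('wrist','w14.png');dash(im);to(.45,-.04,.051,1.387)"
```

```text
orange [([317.2, 207.5], [307, 198, 21, 20, 317]), ([320.5, 258.9], [313, 249, 15, 22, 227])]
white [([324.5, 277.3], [318, 271, 14, 13, 147])]
shift cm [-0.04  0.02  1.26] twist -0.165 tyaw 1.222 eef [ 0.4495 -0.04    0.0636] clk 46.4
```

```bash
python3 -c "
from h import *
p=ray(cam('wrist'),324.5,277.3,.08);print(p);to(p[0],p[1],.051,1.387)"
```

```text
[ 0.45033235 -0.03903158  0.08      ]
shift cm [-0.04  0.12  1.26] twist -0.165 tyaw 1.222 eef [ 0.4495 -0.04    0.0636] clk 46.4
```

Emit:
send_rows(motion="-1 0 0 0.5 -0.08; -1 -0.03 0.12 1.2 -0.165; -1 -0.03 0.12 1.25 -0.165; -1 -0.03 0.12 1.25 -0.165; 1 -0.03 0.12 1.25 -0.165")

```text
clock: 46.9
eef_pos: [0.4503, -0.039, 0.0511]
tool_rot: [0.097, 0.995, -0.0, 0.0]
ft_force: [-0.8, 0.3, -0.3]
grip_width: 0.0736
grasp_force: 0.0
```

Emit:
send_rows(motion="1 0 0 0 0; 1 0 0 0 0; 1 0 0 0 0; 1 0 0 0 0; 1 0 0 0 0")

```text
clock: 47.4
eef_pos: [0.4504, -0.0391, 0.051]
tool_rot: [0.096, 0.995, -0.0, 0.0]
ft_force: [0.3, 0.2, 0.9]
grip_width: 0.0171
grasp_force: 58.8
```

Emit:
send_rows(motion="1 0 0 -3 0; 1 0 0 -7 0; 1 0.3 3 -10 0; 1 0.7 7 -10.5 0; 1 1.1 11.5 -10.5 0")

```text
clock: 47.9
eef_pos: [0.4625, 0.0766, 0.1576]
tool_rot: [0.098, 0.995, 0.0, 0.002]
ft_force: [0.6, -0.0, -2.0]
grip_width: 0.0169
grasp_force: 58.8
```

Emit:
send_rows(motion="1 0.4 4.6 0 0; 1 0.8 9.2 0 0; 1 1.3 13.8 0 0; 1 1.8 18.4 0 0; 1 1.8 18.4 0 0")

```text
clock: 48.4
eef_pos: [0.4789, 0.2654, 0.1551]
tool_rot: [0.093, 0.996, 0.001, 0.0]
ft_force: [-0.0, -1.6, -1.8]
grip_width: 0.0174
grasp_force: 59.1
```

Emit:
send_rows(motion="1 0 0 1 0; 1 0 0 2 0; 1 0 0 3 0; 1 0 0 3 0; 1 0 0 3 0")

```text
clock: 48.9
eef_pos: [0.4787, 0.2588, 0.1253]
tool_rot: [0.097, 0.995, -0.0, -0.001]
ft_force: [0.3, -0.1, -1.1]
grip_width: 0.0169
grasp_force: 59.0
```

```bash
python3 -c "
from h import *
over2(4,'w15.png',.0293,355)
print(carrier(cam('wrist'),cv2.imread('pics/w15.png')[:,:,::-1].copy(),(.468,.2152,-.186)))"
```

```text
carrier [ 0.4662  0.2333 -0.1882] 0.026 blue u 355 449 v 160 228
dot 321.8995215311005 292.89473684210526 209 313 330 286 300
in hand cm [-0.01  0.01 -2.93]
bay [0.4749 0.2785]
shift cm [0.76 1.84 6.66] twist -0.006 tyaw 1.376 eef [0.4787 0.2588 0.1253] clk 48.9
shift cm [0.75 1.86 6.66] twist 0 tyaw 1.376 eef [0.4787 0.2588 0.1253] clk 48.9
(array([ 0.46341889,  0.2165658 , -0.14920913]), np.float64(0.6591545343399048))
```

The fit suggests the carrier was moved about 18 mm. I'll check that with a side view.

```bash
python3 -c "
from h import *
c=cam('side');im=snap('side','sd2.png')
for p0 in((.468,.2152,-.186),(.466,.233,-.187)): print(carrier(c,im,p0))
ims=[cv2.imread('pics/w15.png')[110:310,230:550],cv2.resize(im[200:320,220:400,::-1],None,fx=1.778,fy=1.667)]
cv2.imwrite('pics/chk.png',cv2.resize(np.vstack(ims),None,fx=1.45,fy=1.45))"
```

```text
(array([ 0.46590048,  0.23148958, -0.17274888]), np.float64(0.11396276950836182))
(array([ 0.46677004,  0.23167079, -0.15641406]), np.float64(0.1115034818649292))
```

View pics/chk.png

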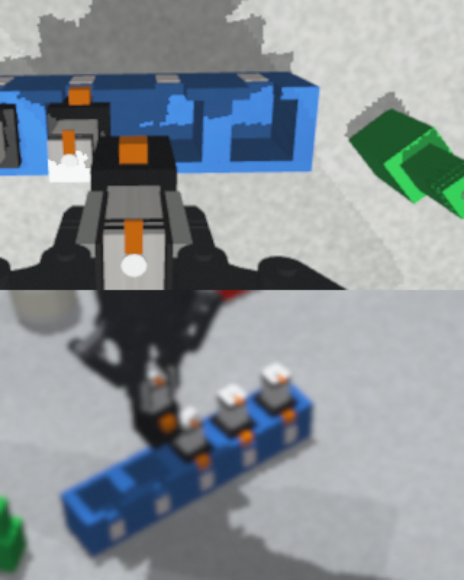

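The picture confirms it. The carrier has slid about 18 mm to +y with modules 1 to 3 still seated, and bay 4 lies to the right of the held module. Shift over and re-measure.

Emit:
send_rows(motion="1 0.3 1 0 0; 1 0.7 1.85 0 -0.006; 1 0.7 1.85 0 -0.006; 1 0.7 1.85 0 -0.006; 1 0.7 1.85 0.5 -0.006")

```text
clock: 49.5
eef_pos: [0.476, 0.28, 0.1213]
tool_rot: [0.093, 0.996, 0.0, 0.001]
ft_force: [-1.0, 0.8, -0.4]
grip_width: 0.017
grasp_force: 59.1
```

```bash
python3 -c "
from h import *
over2(4,'w16.png',.0293,358)"
```

```text
carrier [ 0.467   0.2328 -0.1801] 0.029 blue u 358 421 v 169 238
dot 321.86976744186046 292.87441860465117 215 313 330 286 300
in hand cm [-0.01  0.01 -2.93]
bay [0.4752 0.2781]
shift cm [ 0.06 -0.21  6.26] twist -0.006 tyaw 1.384 eef [0.476  0.28   0.1213] clk 49.5
shift cm [ 0.05 -0.2   6.26] twist 0 tyaw 1.384 eef [0.476  0.28   0.1213] clk 49.5
```

```bash
python3 -c "
from h import *
over2(4,'w17.png',.0293,358)"
```

```text
carrier [ 0.4656  0.233  -0.1912] 0.025 blue u 358 423 v 170 240
dot 321.86976744186046 292.87441860465117 215 313 330 286 300
in hand cm [-0.01  0.01 -2.93]
bay [0.4744 0.2782]
shift cm [ 0.08 -0.15  6.12] twist 0.005 tyaw 1.384 eef [0.4753 0.2794 0.1199] clk 49.55
shift cm [ 0.06 -0.13  6.12] twist 0 tyaw 1.384 eef [0.4753 0.2794 0.1199] clk 49.55
```

Emit:
send_rows(motion="1 0.04 -0.08 1 0; 1 0.04 -0.08 2 0; 1 0.04 -0.08 2.7 0; 1 0.04 -0.08 2.9 0; 1 0.04 -0.08 2.9 0")

```text
clock: 50.1
eef_pos: [0.4746, 0.2785, 0.091]
tool_rot: [0.093, 0.996, -0.0, -0.001]
ft_force: [0.0, -0.7, -1.4]
grip_width: 0.0171
grasp_force: 59.1
```

Emit:
send_rows(motion="1 0 0 0.4 0; 1 0 0 0.8 0; 1 0 0 1.2 0; 1 0 0 1.2 0; 1 0 0 1.2 0")

```text
clock: 50.6
eef_pos: [0.4749, 0.2788, 0.0797]
tool_rot: [0.093, 0.996, -0.0, -0.0]
ft_force: [0.2, 0.1, -0.2]
grip_width: 0.0168
grasp_force: 59.1
```

Clean entry, so I'll press it home and release.

Emit:
send_rows(motion="1 0 0 0.7 0; 1 0 0 1.4 0; 1 0 0 1.9 0; 1 0 0 2.2 0; 1 0 0 2.35 0")

```text
clock: 51.1
eef_pos: [0.4758, 0.2792, 0.059]
tool_rot: [0.093, 0.996, 0.001, 0.001]
ft_force: [-6.1, -3.6, 25.3]
grip_width: 0.017
grasp_force: 62.7
```

Emit:
send_rows(motion="1 0 0 0 0; 1 0 0 0 0; 1 0 0 0 0; 0.3 0 0 0 0; 0.3 0 0 0 0")

```text
clock: 51.6
eef_pos: [0.4752, 0.2789, 0.0563]
tool_rot: [0.093, 0.996, 0.0, 0.0]
ft_force: [0.1, 0.4, -0.4]
grip_width: 0.03
grasp_force: 0.0
```

Emit:
send_rows(motion="0.3 0 0 0 0; 0.3 0 0 -3 0; 0.3 0 0 -7 0; 0.3 0 0 -12 0; 0.3 0 0 -15 0")

```text
clock: 52.1
eef_pos: [0.4761, 0.2794, 0.2096]
tool_rot: [0.093, 0.996, 0.001, 0.002]
ft_force: [0.0, 0.3, 0.4]
grip_width: 0.0299
grasp_force: 0.0
```

```bash
python3 - <<'E'
from h import *
q=np.load('lane.npy');k=knob(q);print(q,k)
# refine with the scene/side knob blobs
for n,f in(('scene','s2.png'),('side','sd2.png')):
    im=cv2.imread('pics/'+f)[:,:,::-1].copy();c=cam(n);print(n,'pred px',proj(c,k).round(1))
    h=cv2.cvtColor(im,cv2.COLOR_RGB2HSV).astype(int);m=((h[...,0]<5)|(h[...,0]>175))&(h[...,1]>150)
    nn,l,st,ce=cv2.connectedComponentsWithStats(m.astype(np.uint8));print([(ce[i].round(1).tolist(),int(st[i,4])) for i in range(1,nn) if st[i,4]>30])
to(k[0]-.06,k[1],.18,1.745)
E
```

```text
[ 0.50443141 -0.18367003  0.1833869 ] [ 0.53502996 -0.28478559  0.1182066 ]
scene pred px [226.2 290.2]
[([310.6, 143.5], 131), ([357.0, 262.5], 1491), ([226.7, 289.4], 121)]
side pred px [407.7 127.5]
[([406.8, 126.7], 42), ([312.0, 187.9], 555), ([174.4, 223.9], 322), ([156.2, 240.5], 74), ([313.1, 371.9], 514)]
shift cm [-10.37 -55.47   2.85] twist -0.361 tyaw 1.384 eef [0.4761 0.2794 0.2096] clk 52.1
```

All four are home (z 0.059 each time). Now the lever: approach its robot side with the fingers shut.

Emit:
send_rows(motion="1 -1 -4.7 0 -0.07; 1 -2 -9.4 0 -0.14; 1 -3 -14.1 0 -0.21; 1 -4 -18.8 0 -0.28; 1 -5 -23.5 0 -0.36")

```text
clock: 52.6
eef_pos: [0.4802, 0.0369, 0.206]
tool_rot: [-0.088, 0.996, 0.0, -0.0]
ft_force: [0.6, -0.2, 0.5]
grip_width: 0.0003
grasp_force: 0.0
```

Emit:
send_rows(motion="1 0.8 -4.7 0 0; 1 1.6 -9.4 0 0; 1 2.4 -14.1 0 0; 1 3.2 -18.8 0 0; 1 4 -23.5 0 0")

```text
clock: 53.1
eef_pos: [0.4813, -0.2017, 0.2059]
tool_rot: [-0.086, 0.996, 0.0, -0.0]
ft_force: [1.4, -0.0, 1.0]
grip_width: 0.0
grasp_force: 0.0
```

```bash
python3 -c "
from h import *
to(.4908,-.2932,.105,1.75)"
```

```text
shift cm [ 0.63 -9.18 10.09] twist -0.006 tyaw 1.744 eef [ 0.4813 -0.2017  0.2059] clk 53.1
```

Emit:
send_rows(motion="1 0.6 -4.5 0 0; 1 0.6 -8.7 0 0; 1 0.6 -8.7 3 0; 1 0.6 -8.7 7 0; 1 0.6 -8.7 10 0")

```text
clock: 53.6
eef_pos: [0.4897, -0.2867, 0.1036]
tool_rot: [-0.086, 0.996, 0.001, -0.001]
ft_force: [0.3, -0.6, -0.2]
grip_width: -0.0
grasp_force: 0.0
```

Emit:
send_rows(motion="1 0 0 0 0; 1 0 0 0 0; 1 0 0 0 0; 1 0 0 0 0; 1 0 0 0 0")

```text
clock: 54.1
eef_pos: [0.4918, -0.287, 0.1081]
tool_rot: [-0.087, 0.996, -0.001, 0.001]
ft_force: [0.7, 0.4, 0.5]
grip_width: -0.0003
grasp_force: 0.0
```

```bash
python3 -c "
from h import *
k=np.array([.535,-.285]);d=np.array([np.cos(.178),np.sin(.178)]);e=k+d*(.0767-.024);to(*(k-d*.045),.105,1.75);to(*e,.105,1.75)"
```

```text
shift cm [ 0.21 -0.57  0.31] twist -0.006 tyaw 1.744 eef [ 0.4918 -0.287   0.1081] clk 54.1
shift cm [-9.56 -0.53  0.33] twist -0.006 tyaw 1.744 eef [ 0.4918 -0.287   0.1081] clk 54.1
```

Emit:
send_rows(motion="1 -0.5 -0.5 0.2 0; 1 -2.5 -0.5 0.2 0; 1 -4.5 -0.5 0.2 0; 1 -6.5 -0.5 0.2 0; 1 -8 -0.5 0.2 0")

```text
clock: 54.6
eef_pos: [0.5716, -0.2779, 0.1044]
tool_rot: [-0.087, 0.996, -0.0, 0.0]
ft_force: [-0.5, -0.6, -1.0]
grip_width: 0.0
grasp_force: 0.5
```

Emit:
send_rows(motion="1 -0.7 0 0 0; 1 -1.2 0 0 0; 1 -1.5 0 0 0; 1 -1.5 0 0 0; 1 -1.5 0 0 0")

```text
clock: 55.1
eef_pos: [0.5843, -0.2751, 0.104]
tool_rot: [-0.086, 0.996, 0.0, -0.001]
ft_force: [-2.4, -0.2, -0.8]
grip_width: -0.0001
grasp_force: 1.0
```

```bash
python3 -c "
from h import *
to(.5867,-.2757,.105,1.75);print(bot.get_obs()['ft_force'])
q=np.load('lane.npy');q[0]+=0;
for n in('scene','side'):
    im=snap(n,n+'L.png');c=cam(n);h=cv2.cvtColor(im,cv2.COLOR_RGB2HSV).astype(int);m=((h[...,0]<5)|(h[...,0]>175))&(h[...,1]>150)
    nn,l,st,ce=cv2.connectedComponentsWithStats(m.astype(np.uint8));
    K=knob(q)+np.array([np.cos(.18),np.sin(.18),0])*.0767
    print(n,'full over px',proj(c,K).round(1),[(ce[i].round(1).tolist(),int(st[i,4])) for i in range(1,nn) if st[i,4]>15])
"
```

```text
shift cm [-0.23 -0.1  -0.1 ] twist -0.007 tyaw 1.743 eef [ 0.5843 -0.2751  0.104 ] clk 55.1
[-2.44162725 -0.21521558 -0.81531243]
scene full over px [260.2 304. ] [([310.6, 143.5], 132), ([357.0, 262.5], 1495), ([258.1, 303.7], 131)]
side full over px [382.8 119.3] [([383.8, 119.3], 40), ([300.1, 189.0], 1130), ([174.4, 223.8], 321), ([156.2, 240.6], 75), ([313.1, 371.9], 514)]
```

Emit:
send_rows(motion="1 -0.3 0 0 0; 1 -0.6 0 0 0; 1 -0.8 0 0 0; 1 -0.8 0 0 0; 1 -0.8 0 0 0")

```text
clock: 55.7
eef_pos: [0.5849, -0.275, 0.1038]
tool_rot: [-0.085, 0.996, 0.0, -0.008]
ft_force: [-20.8, -2.5, 7.9]
grip_width: 0.0004
grasp_force: 10.6
```

Hard against the stop (21 N). Back off, rise, and verify everything.

Emit:
send_rows(motion="1 2 0 0 0; 1 5 0 0 0; 1 5 0 -4 0; 1 5 0 -8 0; 1 5 0 -13 0")

```text
clock: 56.2
eef_pos: [0.5431, -0.2819, 0.2348]
tool_rot: [-0.086, 0.996, 0.001, -0.0]
ft_force: [0.5, -0.4, 1.2]
grip_width: 0.0003
grasp_force: 0.0
```

Emit:
send_rows(motion="1 0 4 0 0; 1 0 8 0 0; 1 0 8 0 0; 1 0 8 0 0; 1 0 8 0 0")

```text
clock: 56.7
eef_pos: [0.5307, -0.2041, 0.2347]
tool_rot: [-0.086, 0.996, -0.0, 0.001]
ft_force: [-0.3, -0.1, 0.1]
grip_width: 0.0001
grasp_force: 0.0
```

```bash
python3 -c "
from h import *
q=np.load('lane.npy');K=knob(q)+np.array([np.cos(.18),np.sin(.18),0])*.0767
col={}
for n in('scene','side'):
    im=snap(n,n+'F.png');c=cam(n);h=cv2.cvtColor(im,cv2.COLOR_RGB2HSV).astype(int)
    for nm,m in(('red',((h[...,0]<5)|(h[...,0]>175))&(h[...,1]>150)),('orange',(h[...,0]>5)&(h[...,0]<18)&(h[...,1]>170)&(h[...,2]>100))):
        nn,l,st,ce=cv2.connectedComponentsWithStats(m.astype(np.uint8));print(n,nm,[(ce[i].round(1).tolist(),int(st[i,4])) for i in range(1,nn) if st[i,4]>5 and st[i,4]<1000])
    print(' knob full',proj(c,K).round(1))
    p=np.array([.4665,.2328,-.186]);d=np.array([np.cos(p[2]),np.sin(p[2])])
    print(' tabs home',[proj(c,[*(b-d*.0185),.045]).round(0).tolist() for b in bays(p)[:4]])
print(bot.get_obs()['eef_pos'],bot.get_obs()['clock'])
"
```

```text
scene red [([310.6, 143.4], 132), ([258.2, 303.7], 127)]
scene orange []
 knob full [260.2 304. ]
 tabs home [[310.0, 188.0], [321.0, 181.0], [332.0, 174.0], [342.0, 168.0]]
side red [([383.8, 119.4], 39), ([174.4, 223.9], 322), ([156.2, 240.6], 73), ([313.1, 371.9], 514)]
side orange [([477.2, 175.5], 126), ([331.5, 251.0], 14), ([314.9, 259.8], 15), ([298.4, 269.8], 17), ([281.1, 279.8], 16)]
 knob full [382.8 119.3]
 tabs home [[332.0, 251.0], [316.0, 260.0], [299.0, 270.0], [281.0, 280.0]]
[ 0.53034082 -0.20445778  0.23420337] 56.8
```

```bash
python3 -c "
from h import *
q=np.load('lane.npy')
def kn(t,a,b,y):
    s=.05+.08*np.sin(t-.5);l=-.105;y=q[2]+y
    return np.array([a+s*np.cos(y)-l*np.sin(y),b+s*np.sin(y)+l*np.cos(y),.048+.08*np.cos(t-.5)])
cs,cd=cam('scene'),cam('side')
def res(x): # x: t0,t1,dx,dy with camera obs
    o=[(cs,x[0],(226.7,289.4)),(cd,x[0],(406.8,126.7)),(cs,x[1],(258.2,303.7)),(cd,x[1],(383.8,119.4))]
    return np.r_[np.concatenate([proj(c,kn(t,q[0]+x[2],q[1]+x[3],y0))-np.array(p) for c,t,p in o]),x[2]*300,x[3]*300]
for y0 in(-.03,-.01,0.01):
    r=least_squares(res,[0,1,0,0]);print(y0,r.x,r.fun.round(1))
"
```

```text
-0.03 [ 6.86311850e-02  9.97192818e-01 -2.31289554e-04  1.03005882e-03] [ 0.2  0.1  0.3  0.   0.1  0.1  0.3 -0.  -0.1  0.3]
-0.01 [ 6.05431234e-02  9.86072371e-01 -1.30394437e-03 -1.33194585e-04] [ 0.2  0.5  0.3 -0.1  0.3 -0.3  0.1 -0.  -0.4 -0. ]
0.01 [ 0.05247869  0.97461977 -0.00234734 -0.0013012 ] [ 0.1  0.9  0.3 -0.1  0.5 -0.8  0.  -0.  -0.7 -0.4]
```

The lever reads about 0.99, and all four tabs sit at their home pixels. I'll hand it in.

```bash
python3 -c "
from workcell import workorder
print(workorder.job_done())"
```

```text
the job is handed in; nothing more can be done
None
```

I handed the job in at about 57 s: the spent module stands in the red tray, all four new modules are home in bays 1–4 with tabs in their keyways, and the lever is over against its stop; the hand-in returned no verdict.

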